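Pin down the saw's bar clamp

ROBOT

A 7-joint arm with a two-finger parallel gripper is mounted at the origin on the work surface. World frame = base frame: x ahead of the robot, y to its left, z up, the work surface at z = 0. Lengths are in m, angles in rad, forces in N, time in s.
With the tool pointing down it reaches from about 0.4 to 0.85 m from the base axis. Payload 4.5 kg.
Tool frame: the origin (TCP) lies at the very end of the fingers, on their centre line; the grasp point (between the pads) lies 19 mm behind it; z points along the fingers, y is the direction in which the jaws open and shut (so a half turn about z gives the same grasp; the last joint's range is limited). The gripper opens to 85 mm and grips with 20 to 120 N. Pads are 22 mm wide; open, the fingers measure 114 mm over their backs; the gripper's body (76 mm by 85 mm) begins 54 mm behind the grasp point. The pads swing forward as they close: fully open they stand 13 mm farther back than shut.
Start: joints at [-1.099, 0.689, -0.195, 1.565, 0.157, 0.902, -0.215], TCP at [0.265, 0.566, 0.193] pointing down, gripper open.
Joint ranges: [-3.01, 3.01], [-0.46, 2.08], [-1.47, 1.51], [0.13, 2.56], [-1, 4.14], [0.04, 2.09], [-2.66, 2.66]. Speed limits (rad/s): [2.57, 2.57, 3.14, 3.14, 3.14, 3.14, 3.14].

INTERFACE

Orientations are given as [roll, pitch, yaw] about the fixed x, y, z axes, in that order (R = Rz(yaw) Ry(pitch) Rx(roll)).
In Python, from plant import telemetry, optics, bot gives the robot as it stands.
- The arm moves only by the shell command python3 -m handwheel 'ROWS' [FORCE]. ROWS is JSON, a list of rows, each a list of 3 entries, a list of its own where there are three numbers: the shift along the tool's x, y, z in m, then the turn about the tool's z in degrees, then the finger opening in m, from 0 to 0.0854. A call has 1 to 12 rows; each row shifts and turns the pose as measured when the row begins, along the tool's axes as they then stand; what a row does not reach is not made up. A row lasts 1/8 s, in which the tool goes at most 62.5 mm and 10.7 degrees, less where a joint would pass 70% of its speed; a pose out of reach is approached as far as the arm can. A call is refused whole if a number of a shift passes 0.0625 or a number of a turn 10.7, either way. A call with a gripper value outside its range is refused whole. The fingers move at their own pace and stop on an object; FORCE is the grip in N (left out, the last holds). Time passes only in rows, so rows that do not move let the fingers close. It gives the time, the measured TCP pose, the force and the opening at its end, in the units of the state.
- telemetry.state(): the state, without advancing time (a new reading comes with each control period).
- optics.get_image(name): name is "scene" or "top"; returns a dict with "pixels" (420x560x3 uint8, blue, green, red), "camera_matrix" (3x3 intrinsics, pixels), "R" (3x3) and "t" (3): a world point X has camera coordinates R X + t. Camera axes: x right, y down, z forward; pixel columns grow to the right and rows downward; lengths in m; the calibration is good to about 2 mm. A picture is of the moment at which its call begins. There is no depth.
- bot.job_done(): hands the job in, once; it reports no verdict.
The state is a dict: "t": time; "joint_pos": joint angles; "qvel": joint speeds; "tau": joint torques, N m; "tool_pos": TCP position; "ee_rot": TCP orientation; "ft_force": force on the tool from outside, world axes, zero at the start; "ft_torque": the same for the moment, N m; "gripper_width": finger opening in m.
Only numpy, scipy, OpenCV 4.12 (cv2) and the standard library are available. Lean on these libraries where they do the work, as an engineer would, in place of code of your own. Each camera call takes 0.05 s, during which the arm holds its last target. There are 200 camera calls.

TASK

Tip the raised clamp strap down over its stud until it lies flat on the bar, then take from the tray the hitch pin whose shank fits the stud's cross hole and is long enough for it, and push it along the strap through the hole until its head is up against the stud. Then swing the pin's sprung loop over the top of the stud and press it down fully shut on the shank; leave the other things where they are.

Things in the scene. Friction and masses are not known exactly. Their poses are not given: they have to be found in the camera images.
- clamp: fixed green base plate (195 x 215 x 20 mm) with two hold-down clamps over a round steel bar (44 mm, along y; centre at x = -65, z = 56 mm). Origin on the table under the OPEN clamp's stud, z up; the lowered strap runs along x from its hinge at x = -125 to its free end at x = +70. At y = +115 stands the same clamp, shut and pinned (fixed; its pin points to -x).
- cross_hole (a point): point on the open stud's axis at z = 88 mm, level with the lowered strap's top; axes as the clamp's. The pin's origin lies here when it is home. The stud is round steel, 24 mm, upright, its top 21.5 mm above this point; its square cross hole (12.5 x 12.5 mm) runs through it along x, from 1 mm below this point to 11.5 mm above. The pin may enter from either side.
- strap (a joint): angle of the flat steel strap (50 wide, 10 thick, 0.6 kg), slotted for the stud 125 mm from the hinge axis: 0 = down, level on the bar, top at z = 88 mm; grows as the free end lifts; 1.57 upright, stop at 2.05. Starts raised. Hinge friction 0.25 N m and damping: it stays where left near upright and falls shut slowly from below about 1.1 rad.
- strap_hinge (a point): the open strap's hinge axis, at x = -125, y = 0, z = 83 mm of the clamp; the axis runs along the clamp's y
- strap_end (a point): middle of the strap's free end, on the face that is uppermost when it is down (195 mm from the hinge axis)
- pin: loose steel hitch pin that fits, about 85 g. x along the shank to the tip, z up as it lies on the tray floor (4 mm thick); origin on the underside. Round shank 10 mm, axis at z = 5, from the head's face at x = -12 to the tip at x = 32 (last 6 mm tapered); flat head 20 wide (y), 10 high, x = -34 to -12, underside flush with the shank's. Loop pivot along y at x = -20, z = 5.
- loop (a joint): swing of that pin's sprung wire loop (wire 4.4 mm, 45 wide, far bar 46 mm from the pivot): 0 = shut, far bar on the shank at x = 25, z = 12 of the pin; grows as it swings up and back over the head; 1.41 upright, stop at 1.6. Starts near upright. A spring urges it shut, pivot friction is a little stronger: it stays where left; up to 1.2 N at the far bar shuts it, 3 N lifts it.
- loop_end (a point): middle of the far bar of the fitting pin's loop
- tray: fixed open black tray, 170 (x) x 310 (y) x 18 mm, walls and floor 4 mm; origin under its centre. Three hitch pins of one shape but different size lie in it about 95 mm apart along its y, in any order; the middle-sized one fits.
- big_pin: larger pin, 1.35 times the fitting one: shank 13.5 mm, too thick for the hole; origin and axes as the pin's; loop upright, its top 70 mm over the tray floor
- small_pin: smaller pin, 0.72 times the fitting one: shank 7 x 32 mm, too short; origin and axes as the pin's
- bolt: bystander: hexagon bolt M10, 48 mm long, lying in the tray by its +x wall
- oiler: bystander: grey oil bottle, 52 mm wide, 164 mm tall; origin under its centre
- wrench: bystander: spanner 180 mm long lying on the table near the robot; origin under its middle
- offcut: bystander: steel slug 44 mm wide, 35 mm tall, standing; origin under its centre
- short_bar: bystander: dark steel bar 30 mm wide, 70 mm tall, standing; origin under its centre
- chip_brush: bystander: brush 200 mm long lying on the table; origin under its middle

How it is judged:
On the way, in this order (a step that is already met when the one before it is completed fails the run):
1. the strap is down flat on the bar (value of joint strap below 0.03 rad), for 0.2 s.
2. the fitting pin is through the cross hole, its head within 12 mm of the stud (value of joint strap below 0.03 rad and distance between pin and cross_hole below 0.012 m and angle between the x axis of pin and the x axis of cross_hole, either way round below 0.15 rad), for 0.1 s.
At the end, for the whole second after the job is handed in: Strap down within 0.03 rad; the fitting pin through the stud's cross hole from either side, its origin within 4 mm of the home point and in line within 0.15 rad; its loop within 0.15 rad of shut; all at rest (value of joint strap below 0.03 rad and distance between pin and cross_hole below 0.004 m and angle between the x axis of pin and the x axis of cross_hole, either way round below 0.15 rad and value of joint loop below 0.15 rad and linear speed of pin below 0.02 m/s); the robot touches nothing.
It fails at once if another thing is moved by more than 30 mm (distance of any of big_pin, small_pin, bolt, oiler, wrench, offcut, short_bar, chip_brush from where it was at the start of the episode above 0.03 m).
It also fails if it takes over 72 s, if anything falls off the work surface, if the arm or the gripper's body presses on something with over 40 N, if the wrist force passes 120 N, or if a joint passes its speed limit or range.

## Working session

There is one attempt and no reset: what is moved stays moved. The work goes in short steps, Python scripts to look and compute and a shell command to move; the robot and the scene stay as the last step left them, time stands still between calls to the robot, and variables do not carry over. Pictures are saved under pics/ and viewed, about 8 in all and at most 12, crops included, and the job is handed in when it is done.

```bash
ls; mkdir -p pics
python3 - <<'E'
from plant import telemetry, optics
import cv2
s=telemetry.state(); print({k:s[k] for k in("t","tool_pos","ee_rot","gripper_width","ft_force")})
for n in("scene","top"):
    d=optics.get_image(n); cv2.imwrite(f"pics/{n}0.png",d["pixels"]); print(n,d["camera_matrix"],d["R"],d["t"])
E
```

```text
pics
{'t': 0.0, 'tool_pos': array([0.26471579, 0.56535042, 0.19206304]), 'ee_rot': array([-3.13970307e+00,  1.41373749e-04,  2.70386000e+00]), 'gripper_width': 0.08518772016418076, 'ft_force': array([-0.52836772, -0.59196841,  0.23738542])}
scene [[400.50839305   0.         275.38424295]
 [  0.         400.50839305 211.01613411]
 [  0.           0.           1.        ]] [[ 0.48826051  0.87261751 -0.01184696]
 [ 0.69282226 -0.39584181 -0.60274919]
 [-0.53065902  0.28609079 -0.79784276]] [-0.27815935 -0.31463834  1.32961796]
top [[530.42452405   0.         281.95289957]
 [  0.         530.42452405 205.93156705]
 [  0.           0.           1.        ]] [[-0.01779508 -0.99966419 -0.01883699]
 [-0.98698486  0.02057473 -0.15949157]
 [ 0.15982558  0.01575366 -0.98701956]] [0.04712312 0.55654309 1.27741108]
```

View pics/scene0.png

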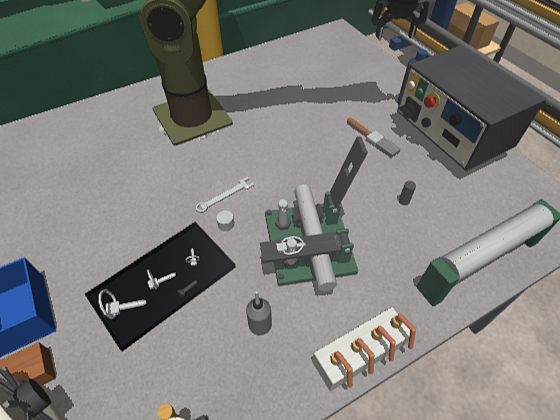

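View pics/top0.png

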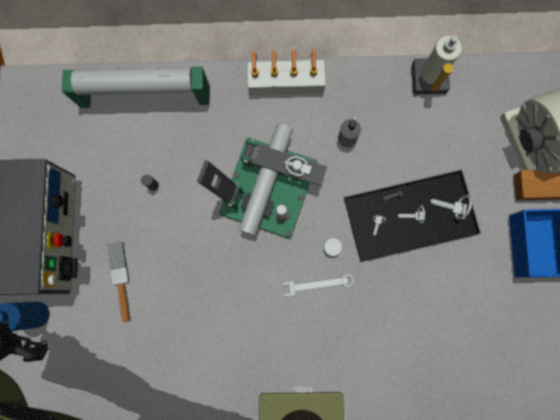

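The scene view shows the open clamp's stud at about (283,210), the raised strap at (350,175) and the tray at (160,285). In the top view the stud is at (282,211), the strap at (217,183) and the pins at (378,222), (412,216) and (455,207). By order of size the middle pin is the one that fits. I'll zoom in next.

```bash
cat > h.py <<'E'
import numpy as np, cv2
from plant import telemetry, optics
def cast(d,uv,z):
    K,R,t=d["camera_matrix"],d["R"],d["t"]
    c=-R.T@t; r=R.T@np.linalg.inv(K)@np.array([uv[0],uv[1],1.]); return c+r*(z-c[2])/r[2]
def proj(d,X):
    p=d["camera_matrix"]@(d["R"]@np.array(X)+d["t"]); return p[:2]/p[2]
def tri(ds,uvs):
    P=[d["camera_matrix"]@np.c_[d["R"],d["t"]] for d in ds]
    X=cv2.triangulatePoints(P[0],P[1],np.array(uvs[0],float),np.array(uvs[1],float)).ravel(); return X[:3]/X[3]
def crop(d,u0,v0,w,h,s,name):
    im=cv2.resize(d["pixels"][v0:v0+h,u0:u0+w],None,fx=s,fy=s,interpolation=cv2.INTER_CUBIC)
    for u in range(-(-u0//10)*10,u0+w,10):
        cv2.line(im,(int((u-u0+.5)*s),0),(int((u-u0+.5)*s),10 if u%50 else 25),(0,255,255),1)
        if u%50==0: cv2.putText(im,str(u),(int((u-u0)*s),38),0,.5,(0,255,255))
    for v in range(-(-v0//10)*10,v0+h,10):
        cv2.line(im,(0,int((v-v0+.5)*s)),(10 if v%50 else 25,int((v-v0+.5)*s)),(0,255,255),1)
        if v%50==0: cv2.putText(im,str(v),(28,int((v-v0)*s)+5),0,.5,(0,255,255))
    cv2.imwrite("pics/"+name,im)
E
python3 - <<'E'
from h import *
T=optics.get_image("top");S=optics.get_image("scene")
crop(T,195,120,290,145,2.75,"a.png"); 
a=cv2.imread("pics/a.png"); crop(S,80,130,300,75*3,2.66,"b.png")
# tray corners by dark mask, top
im=T["pixels"]; m=((im.max(2)<45)*255).astype(np.uint8); m[:,:330]=0;m[:150]=0;m[270:]=0;m[:,490:]=0
m=cv2.morphologyEx(m,cv2.MORPH_CLOSE,np.ones((9,9)))
c=max(cv2.findContours(m,0,2)[0],key=cv2.contourArea); r=cv2.minAreaRect(c); print("tray",r)
b=cv2.boxPoints(r); print([cast(T,p,.018).round(4) for p in b])
E
```

```text
tray ((411.85736083984375, 215.26882934570312), (65.04717254638672, 122.4787826538086), 76.75948333740234)
[array([ 0.5798, -0.1236,  0.018 ]), array([ 0.6462, -0.4303,  0.018 ]), array([ 0.483 , -0.4557,  0.018 ]), array([ 0.4186, -0.1548,  0.018 ])]
```

View pics/a.png

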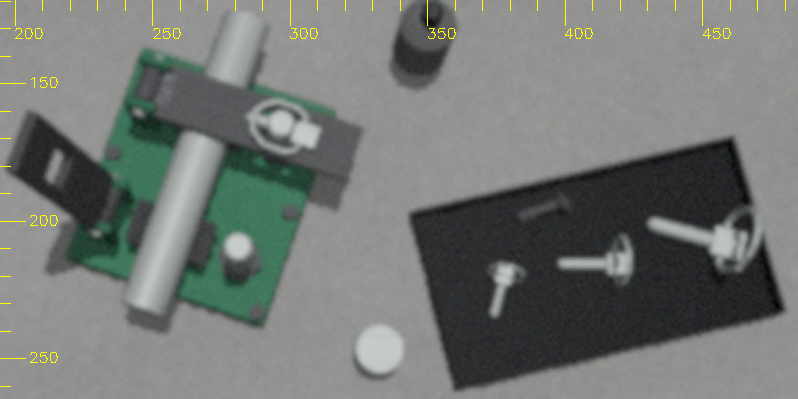

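View pics/b.png

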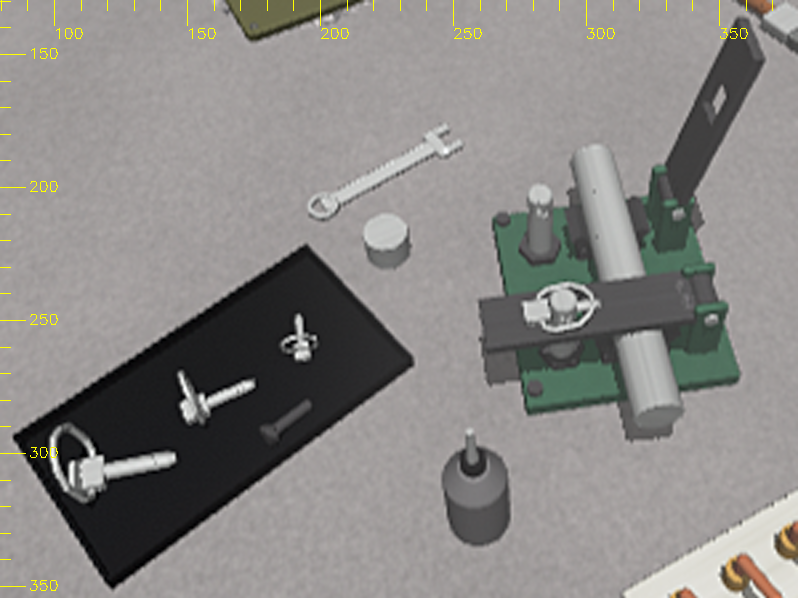

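The crops give these pixel positions:
- **Top view:** open stud top (281,209.5), shut stud top (297.5,164.5), fitting pin shank from tip (398,216) to head (421,215.5).
- **Scene view:** stud top (283,202), strap end edge from about (358,136) to (367,153).

The pin points towards clamp -x, which suits entry from the free-end side.

Run:
```python
from h import *
T=optics.get_image("top");S=optics.get_image("scene")
tc=lambda a,b:(195+(a+.5)/2.75-.5,120+(b+.5)/2.75-.5)
sc=lambda a,b:(80+(a+.5)/2.66-.5,130+(b+.5)/2.66-.5)
st=tri((T,S),(tc(237,246),sc(540,191))); print("stud tri",st, cast(T,tc(237,246),.1095),cast(S,sc(540,191),.1095))
o=cast(T,tc(237,246),.1095); q=cast(T,tc(282,122),.1095); d=q-o; print("shut",q,np.linalg.norm(d))
q2=cast(S,sc(562,300),.1095);print(q2)
yaw=np.arctan2(d[1],d[0])-np.pi/2; print("clamp yaw",np.degrees(yaw))
print("strap end tri",tri((T,S),(tc(33,111),sc(742,19))),tri((T,S),(tc(12,168),sc(762,60))))
for D,f,a,b in((T,tc,(558,263),(612,263)),(S,sc,(254,383),(206,401))):
    p=cast(D,f(*a),.009);r=cast(D,f(*b),.009); print("pin tip",p,"back",r,np.degrees(np.arctan2(*(p-r)[1::-1])))
# shank axis by mask, top
im=T["pixels"].max(2); m=(im>100)&(np.indices(im.shape)[1]>394)&(np.indices(im.shape)[1]<424)&(np.indices(im.shape)[0]>205)&(np.indices(im.shape)[0]<226)
for u in range(395,424): 
    v=np.nonzero(m[:,u])[0]; print(u,v.min() if len(v) else '',v.max() if len(v) else '',end='; ')
```

```text
stud tri [0.53921404 0.03826469 0.11068022] [0.53929127 0.03805606 0.1095    ] [0.5385606  0.03915038 0.1095    ]
shut [ 0.64796063 -0.00312455  0.1095    ] 0.1162104615250653
[ 0.64930566 -0.00307446  0.1095    ]
clamp yaw -110.75436491667573
strap end tri [0.60985495 0.18007084 0.31073453] [0.58899554 0.21581819 0.22960686]
pin tip [ 0.53287448 -0.25685248  0.009     ] back [ 0.53185496 -0.30657383  0.009     ] 88.82532488908372
pin tip [ 0.53348902 -0.25657613  0.009     ] back [ 0.52929954 -0.30059659  0.009     ] 84.56347526395855
395  ; 396  ; 397  ; 398 214 216; 399 214 217; 400 214 217; 401 214 217; 402 214 217; 403 214 217; 404 214 217; 405 214 217; 406 214 217; 407 214 217; 408 214 217; 409 214 217; 410 214 217; 411 214 217; 412 214 217; 413 214 217; 414 214 217; 415 212 218; 416 212 219; 417 211 219; 418 211 219; 419 211 219; 420 211 220; 421 206 220; 422 206 221; 423 207 220;
```

```bash
cat >> h.py <<'E'
YAW=np.radians(-110.75); O=np.array([.5390,.0385,0]); 
C=np.array([[np.cos(YAW),-np.sin(YAW),0],[np.sin(YAW),np.cos(YAW),0],[0,0,1]])
def toc(X): return C.T@(np.array(X)-O)     # world -> clamp, m
def tow(X): return C@np.array(X)+O
def where():
    s=telemetry.state(); p=np.array(s["tool_pos"]); print("t",round(s["t"],2),"tcp",p.round(4),"clamp mm",(toc(p)*1e3).round(1),"yaw",np.degrees(s["ee_rot"][2]).round(1),"w",round(s["gripper_width"],4),"F clamp",(C.T@s["ft_force"]).round(1)); return s
def togo(X,yaw):   # world target -> shift in current tool axes (mm) and turn deg
    s=telemetry.state(); y=s["ee_rot"][2]; d=np.array(X)-s["tool_pos"]
    print("togo tool mm",(1e3*np.array([d[0]*np.cos(y)+d[1]*np.sin(y), d[0]*np.sin(y)-d[1]*np.cos(y), -d[2]])).round(1),"turn",round(((np.degrees(y)-yaw)+180)%360-180,1))
E
python3 - <<'E'
from h import *
T=optics.get_image("top");S=optics.get_image("scene")
tc=lambda a,b:(195+(a+.5)/2.75-.5,120+(b+.5)/2.75-.5)
sc=lambda a,b:(80+(a+.5)/2.66-.5,130+(b+.5)/2.66-.5)
for a,b in (((12,168),(742,19)),((33,111),(762,60))):
    X=tri((T,S),(tc(*a),sc(*b))); print(X,(toc(X)*1e3).round(1))
print("shortbar",cast(T,(149,187),0))
where(); togo(tow([-.225,0,.235]),69.25)
E
```

```text
[0.57731836 0.20461181 0.27265846] [-168.9  -23.   272.7]
[0.62196064 0.18969106 0.271675  ] [-170.8   24.   271.7]
shortbar [0.62186788 0.3827975  0.        ]
t 0.4 tcp [0.2649 0.566  0.1928] clamp mm [-396.2 -443.2  192.8] yaw 154.9 w 0.0853 F clamp [-0.8 -0.1  0.6]
togo tool mm [-454.9 -137.2  -42.2] turn 85.7
```

```bash
python3 -m handwheel '[[[-0.04,-0.012,-0.04],0,0],[[-0.055,-0.016,0],0,0],[[-0.055,-0.016,0],0,0],[[-0.055,-0.016,0],0,0],[[-0.055,-0.016,0],0,0],[[-0.055,-0.016,0],0,0],[[-0.055,-0.016,0],0,0],[[0,0,0],10.5,0],[[0,0,0],10.5,0],[[0,0,0],10.5,0],[[0,0,0],10.5,0],[[0,0,0],10.5,0]]' 30; python3 -c "
from h import *
print(where()['joint_pos']);togo(tow([-.225,0,.235]),69.25)"
```

```text
t: 1.9
tool_pos: [0.5651, 0.3032, 0.2326]
ee_rot: [3.14, -0.002, 1.778]
ft_force: [-0.0, 0.2, -0.4]
gripper_width: -0.0004
t 1.9 tcp [0.5651 0.3032 0.2326] clamp mm [-256.8  -69.4  232.6] yaw 101.9 w -0.0004 F clamp [-0.2 -0.1 -0.4]
[-0.58409388  0.66697695  0.03819916  1.47308895 -0.029762    1.00034806
 -0.33056747]
togo tool mm [-64.2  41.3  -2.4] turn 32.6
```

```bash
python3 -m handwheel '[[[0,0,0],10.7,0],[[0,0,0],10.7,0],[[0,0,0],10.7,0],[[-0.01,0.035,0],0,0],[[-0.01,0.035,0],0,0],[[0,0,0],0,0]]'; python3 -c "
from h import *
where();togo(tow([-.225,0,.235]),69.25)"
```

```text
t: 2.65
tool_pos: [0.6237, 0.261, 0.2321]
ee_rot: [-3.14, -0.002, 1.218]
ft_force: [0.1, 0.1, 0.6]
gripper_width: 0.0005
t 2.65 tcp [0.6237 0.261  0.2321] clamp mm [-238.1    0.4  232.1] yaw 69.8 w 0.0005 F clamp [-0.2  0.1  0.6]
togo tool mm [-13.1  -0.5  -2.9] turn 0.5
```

```bash
python3 -m handwheel '[[[-0.03,0,0],0,0],[[-0.02,0,0],0,0],[[-0.02,0,0],0,0],[[-0.02,0,0],0,0],[[-0.02,0,0],0,0],[[-0.02,0,0],0,0],[[-0.02,0,0],0,0],[[-0.02,0,0],0,0]]'; python3 -c "
from h import *
where()"
```

```text
t: 3.65
tool_pos: [0.5657, 0.115, 0.236]
ee_rot: [3.138, -0.029, 1.235]
ft_force: [0.5, -0.1, 1.3]
gripper_width: 0.0
t 3.65 tcp [0.5657 0.115  0.236 ] clamp mm [-81.   -2.1 236. ] yaw 70.7 w 0.0 F clamp [-0.1  0.5  1.3]
```

```bash
python3 -m handwheel '[[[-0.02,0,0],0,0],[[-0.02,0,0],0,0],[[-0.02,0,0.02],0,0],[[-0.02,0,0.02],0,0],[[-0.01,0,0.02],0,0],[[0.03,0,-0.03],0,0],[[0.03,0,-0.03],0,0],[[0,0,-0.03],0,0]]'
python3 - <<'E'
from h import *
where()
T=optics.get_image("top");S=optics.get_image("scene")
a=S["pixels"][100:300,230:430];b=T["pixels"][100:300,190:390]
cv2.imwrite("pics/c.png",cv2.resize(np.hstack([a,b]),None,fx=2,fy=2))
E
```

```text
t: 4.65
tool_pos: [0.5476, 0.0712, 0.2607]
ee_rot: [-3.134, -0.017, 1.223]
ft_force: [0.3, 0.1, -0.1]
gripper_width: 0.0003
t 4.65 tcp [0.5476 0.0712 0.2607] clamp mm [-33.6  -3.5 260.7] yaw 70.1 w 0.0003 F clamp [-0.2  0.2 -0.1]
```

View pics/c.png

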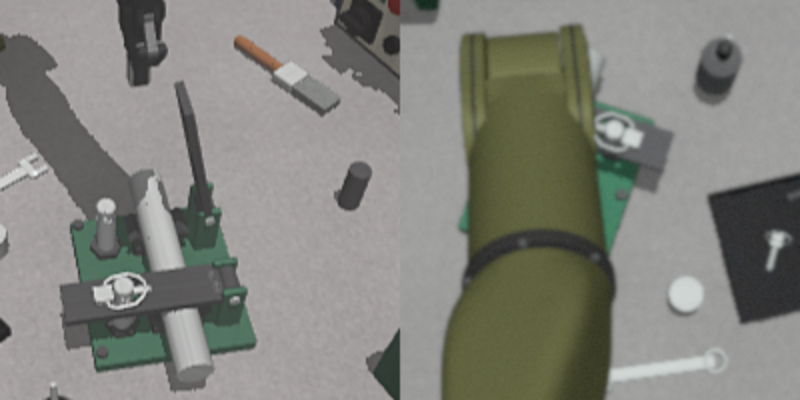

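Picture 5: the strap leans forward but is still up, its end at scene pixel (320,141). I'll work out the angle and see whether it is falling.

```bash
python3 -m handwheel '[[[0,0,0],0,0],[[0,0,0],0,0],[[0,0,0],0,0],[[0,0,0],0,0]]' >/dev/null
python3 - <<'E'
from h import *
S=optics.get_image("scene")
for a in (1.5,1.3,1.2,1.1,1.0,.9):
    c,s=np.cos(a),np.sin(a); print(a,proj(S,tow([-.125+.195*c-.005*s,0,.083+.195*s+.005*c])).round(0))
g=S["pixels"].max(2); m=((g<85)*255).astype(np.uint8); m[:120]=0; m[195:]=0; m[:,:285]=0; m[:,:]=m; m[:,350:]=0
n,l,st,ce=cv2.connectedComponentsWithStats(m); print([ (x.tolist()) for x in st[1:] if x[4]>60])
E
```

```text
1.5 [337. 145.]
1.3 [319. 149.]
1.2 [310. 152.]
1.1 [302. 156.]
1.0 [294. 160.]
0.9 [286. 164.]
[[290, 120, 21, 24, 283], [318, 144, 18, 51, 253]]
```

```bash
python3 -m handwheel '[[[0,0,-0.05],0,0.03],[[0,0,-0.015],0,0.03],[[0.05,0,0],0,0.03],[[0.055,0,0],0,0.03],[[0.02,-0.003,0],0,0.03],[[0,0,0.05],0,0.03],[[0,0,0.05],0,0.03],[[0,0,0],0,0.03]]'
python3 - <<'E'
from h import *
where()
S=optics.get_image("scene")
g=S["pixels"].max(2); m=((g<85)*255).astype(np.uint8); m[:110]=0; m[195:]=0; m[:,:285]=0; m[:,375:]=0
n,l,st,ce=cv2.connectedComponentsWithStats(m); print([ (x.tolist()) for x in st[1:] if x[4]>60])
print(proj(S,telemetry.state()["tool_pos"]))
E
```

```text
t: 6.3
tool_pos: [0.5892, 0.1862, 0.2264]
ee_rot: [-3.136, -0.013, 1.214]
ft_force: [-0.6, 0.4, 0.1]
gripper_width: 0.0297
t 6.3 tcp [0.5892 0.1862 0.2264] clamp mm [-155.9   -5.4  226.4] yaw 69.6 w 0.0297 F clamp [-0.2 -0.7  0.1]
[[346, 110, 29, 43, 830], [318, 144, 19, 51, 274]]
[352.47271253 158.25236629]
```

```bash
python3 -m handwheel '[[[-0.025,0.005,0],0,0.03],[[-0.025,0,0],0,0.03],[[-0.02,0,0],0,0.03],[[-0.02,0,0],0,0.03],[[-0.02,0,0.01],0,0.03],[[-0.02,0,0.015],0,0.03],[[-0.015,0,0.02],0,0.03],[[-0.015,0,0.02],0,0.03]]'
python3 - <<'E'
from h import *
where()
S=optics.get_image("scene")
cv2.imwrite("pics/d.png",cv2.resize(S["pixels"][60:260,220:420],None,fx=2,fy=2))
E
```

```text
t: 7.35
tool_pos: [0.5466, 0.022, 0.1719]
ee_rot: [3.12, -0.026, 1.208]
ft_force: [-0.0, -0.3, 0.5]
gripper_width: 0.0302
t 7.35 tcp [0.5466 0.022  0.1719] clamp mm [ 12.8  13.  171.9] yaw 69.2 w 0.0302 F clamp [0.3 0.1 0.5]
```

View pics/d.png

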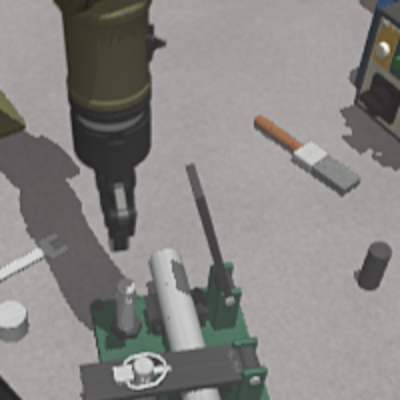

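Picture 6: the gripper is now in front of the strap, which still stands at about 1.3 rad with its end at scene (315,142). The push didn't carry it. I'll check whether it is creeping.

```bash
cat >> h.py <<'E'
def strapbox():
    S=optics.get_image("scene"); g=S["pixels"].max(2); m=((g<85)*255).astype(np.uint8); m[:120]=0; m[195:]=0; m[:,:290]=0; m[:,375:]=0
    n,l,st,ce=cv2.connectedComponentsWithStats(m); print("strap", [ (x.tolist()) for x in st[1:] if x[4]>60])
E
python3 -c "
from h import *
strapbox()
S=optics.get_image('scene')
g=S['pixels'].max(2)
for v in (143,150,160,170,180): print(v,g[v,308:350].tolist())
"; python3 -m handwheel '[[[0,0,0],0,0.03],[[0,0,0],0,0.03],[[0,0,0],0,0.03],[[0,0,0],0,0.03],[[0,0,0],0,0.03],[[0,0,0],0,0.03]]';  python3 -c "
from h import *
strapbox()"
```

```text
strap [[318, 158, 15, 37, 164]]
143 [164, 164, 164, 165, 154, 88, 86, 87, 88, 115, 170, 163, 164, 163, 167, 168, 165, 164, 166, 167, 164, 165, 168, 169, 169, 167, 165, 164, 166, 169, 168, 164, 168, 172, 171, 172, 171, 169, 171, 170, 172, 170]
150 [166, 168, 167, 166, 164, 168, 142, 86, 93, 94, 92, 107, 181, 172, 167, 164, 162, 162, 164, 166, 167, 163, 163, 164, 167, 166, 165, 166, 165, 166, 169, 170, 168, 169, 168, 167, 165, 164, 164, 168, 167, 167]
160 [161, 161, 166, 165, 161, 161, 162, 163, 166, 133, 55, 67, 68, 64, 74, 164, 169, 162, 162, 163, 163, 160, 161, 163, 164, 163, 163, 165, 167, 165, 163, 161, 164, 165, 169, 170, 170, 166, 164, 165, 163, 163]
170 [161, 159, 161, 163, 165, 162, 166, 163, 160, 160, 166, 169, 144, 58, 67, 70, 65, 90, 179, 166, 164, 165, 164, 164, 164, 161, 164, 165, 165, 162, 163, 163, 164, 166, 166, 166, 167, 163, 162, 163, 164, 165]
180 [163, 158, 159, 163, 165, 160, 158, 164, 162, 161, 162, 165, 165, 164, 171, 140, 57, 69, 68, 67, 105, 179, 165, 165, 164, 165, 166, 166, 164, 164, 168, 170, 167, 167, 165, 164, 167, 167, 168, 170, 169, 165]
t: 8.25
tool_pos: [0.5486, 0.0248, 0.1746]
ee_rot: [3.118, -0.028, 1.21]
ft_force: [-0.4, 0.4, 0.3]
gripper_width: 0.03
strap [[290, 120, 7, 21, 127], [318, 158, 15, 37, 165]]
```

```bash
python3 -m handwheel '[[[0,0,-0.06],0,0.03],[[0,0,-0.06],0,0.03],[[0.04,-0.005,-0.02],0,0.03],[[0.055,-0.005,0],0,0.03],[[0.055,-0.003,0],0,0.03],[[0,0,0],0,0.03],[[0,0,0.05],0,0.03],[[0,0,0],0,0.03]]'; python3 -c "
from h import *
where();strapbox()
T=optics.get_image('top');S=optics.get_image('scene')
a=S['pixels'][60:260,240:440];b=T['pixels'][100:300,130:330]
cv2.imwrite('pics/e.png',cv2.resize(np.hstack([a,b]),None,fx=2,fy=2))
p=telemetry.state()['tool_pos'];print(proj(S,p),proj(T,p))"
```

```text
t: 9.3
tool_pos: [0.588, 0.17, 0.272]
ee_rot: [3.117, -0.028, 1.206]
ft_force: [-0.6, -1.3, 0.4]
gripper_width: 0.0303
t 9.3 tcp [0.588 0.17  0.272] clamp mm [-140.3   -0.8  272. ] yaw 69.1 w 0.0303 F clamp [ 1.4 -0.1  0.4]
strap [[344, 120, 25, 19, 289], [318, 158, 19, 37, 195]]
[349.71158067 145.07652186] [215.13351125 172.61940183]
```

View pics/e.png

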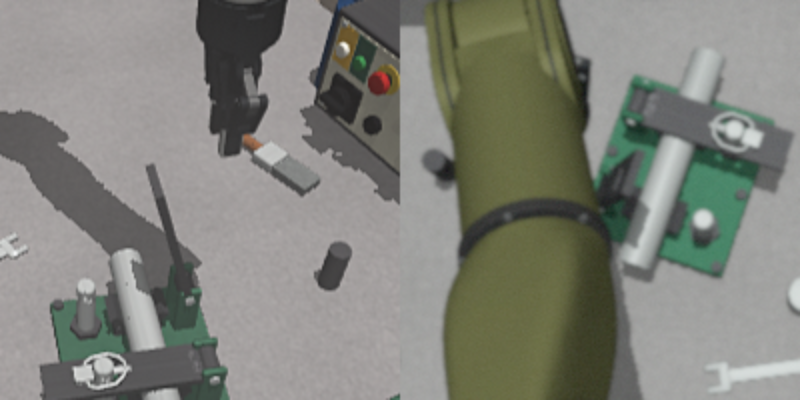

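Picture 7: the gripper is behind the strap. The strap leans forward at about 1.25 rad, end at scene (315,142). I'll push again in small steps and watch it.

```bash
python3 -m handwheel '[[[0,0,0.03],0,0.03],[[0,0,0.02],0,0.03],[[-0.02,0,0],0,0.03],[[-0.02,0,0],0,0.03],[[-0.01,0,0],0,0.03]]'; python3 -c "
from h import *
where();strapbox()"
```

```text
t: 10.07
tool_pos: [0.5823, 0.1192, 0.2347]
ee_rot: [3.092, -0.045, 1.2]
ft_force: [0.4, 0.0, 0.2]
gripper_width: 0.0301
t 10.07 tcp [0.5823 0.1192 0.2347] clamp mm [-90.8  11.9 234.7] yaw 68.8 w 0.0301 F clamp [-0.1  0.3  0.2]
strap [[317, 120, 26, 39, 588], [313, 142, 23, 53, 242]]
```

```bash
python3 -m handwheel '[[[-0.01,0,0],0,0.03],[[-0.01,0,0],0,0.03]]'; python3 -c "
from h import *
where();strapbox()
S=optics.get_image('scene');g=S['pixels'].max(2);print([ (v,(np.nonzero(g[v,280:345]<110)[0]+280).tolist()) for v in (140,150,160,170,180)])"
```

```text
t: 10.38
tool_pos: [0.5751, 0.0986, 0.2349]
ee_rot: [3.091, -0.045, 1.199]
ft_force: [0.1, -0.2, 0.4]
gripper_width: 0.0298
t 10.38 tcp [0.5751 0.0986 0.2349] clamp mm [-69.   12.5 234.9] yaw 68.7 w 0.0298 F clamp [0.1 0.2 0.4]
strap [[306, 120, 30, 75, 756]]
[(140, [309, 310, 311, 312, 313, 314, 315, 316, 317, 318, 319, 320, 321, 322, 323, 324, 325, 326, 327, 328]), (150, [312, 313, 314, 315, 316, 317, 318, 319, 320, 321, 322]), (160, [314, 315, 316, 318, 319, 320, 321, 322]), (170, [280, 281, 282, 283, 284, 285, 321, 322, 323, 324, 325]), (180, [280, 281, 282, 283, 284, 285, 286, 287, 288, 289, 290, 291, 292, 293, 294, 295, 324, 325, 326, 327, 328])]
```

```bash
python3 -c "
from h import *
print(telemetry.state()['joint_pos'])
T=optics.get_image('top');S=optics.get_image('scene')
a=S['pixels'][100:210,270:370];b=T['pixels'][130:240,190:290]
cv2.imwrite('pics/f.png',cv2.resize(np.hstack([a,b]),None,fx=4,fy=4,interpolation=2))
p=telemetry.state()['tool_pos'];print(proj(S,p),proj(T,p))"
```

```text
[-0.33523158  0.55230539  0.15155627  1.72923177 -0.12359676  0.80233982
 -0.49959113]
[315.58121741 166.17249197] [250.69508913 184.24406477]
```

View pics/f.png

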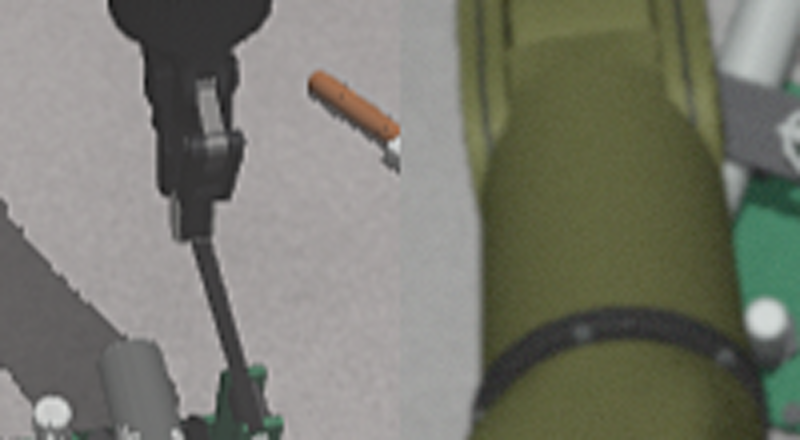

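```bash
python3 -c "
from h import *
S=optics.get_image('scene')
s=telemetry.state();from scipy.spatial.transform import Rotation as Ro
R=Ro.from_euler('xyz',s['ee_rot']).as_matrix();p=np.array(s['tool_pos'])
for y in (-.03,-.015,.015,.03):
  for z in (0,-.01,-.03,-.054-.019): print(y,z,proj(S,p+R@[-.011,y,z]).round(0),proj(S,p+R@[.011,y,z]).round(0))
for a in (1.2,1.25,1.3):
  c,q=np.cos(a),np.sin(a)
  for n in (.005,-.005):
    print(a,n,[proj(S,tow([-.125+.195*c-n*q,y,.083+.195*q+n*c])).round(0) for y in (-.025,.025)])
g=S['pixels'].max(2)
for v in range(140,170,3): print(v,g[v,305:335].tolist())
"
```

```text
-0.03 0 [308. 158.] [318. 156.]
-0.03 -0.01 [308. 154.] [318. 153.]
-0.03 -0.03 [308. 147.] [318. 146.]
-0.03 -0.073 [308. 131.] [319. 130.]
-0.015 0 [309. 162.] [319. 161.]
-0.015 -0.01 [309. 159.] [319. 157.]
-0.015 -0.03 [309. 152.] [320. 150.]
-0.015 -0.073 [309. 136.] [320. 135.]
0.015 0 [312. 172.] [322. 170.]
0.015 -0.01 [312. 168.] [322. 167.]
0.015 -0.03 [312. 161.] [323. 160.]
0.015 -0.073 [312. 146.] [323. 144.]
0.03 0 [313. 177.] [324. 175.]
0.03 -0.01 [313. 173.] [324. 172.]
0.03 -0.03 [314. 166.] [324. 165.]
0.03 -0.073 [314. 151.] [325. 149.]
1.2 0.005 [array([308., 144.]), array([313., 161.])]
1.2 -0.005 [array([304., 146.]), array([308., 162.])]
1.25 0.005 [array([312., 142.]), array([317., 159.])]
1.25 -0.005 [array([308., 144.]), array([313., 161.])]
1.3 0.005 [array([317., 141.]), array([322., 158.])]
1.3 -0.005 [array([312., 142.]), array([317., 159.])]
140 [160, 160, 162, 161, 140, 44, 51, 53, 53, 57, 56, 52, 54, 54, 53, 52, 54, 63, 63, 64, 64, 63, 54, 51, 48, 82, 178, 168, 167, 167]
143 [163, 163, 162, 166, 142, 44, 51, 55, 54, 57, 54, 53, 53, 54, 54, 54, 56, 5
[... 518 characters left out ...]
71, 62, 108, 89, 49, 55, 56, 56, 57, 54, 56, 96, 154, 166, 162, 163, 162, 165, 163, 164, 161, 159, 159]
158 [164, 165, 163, 162, 163, 164, 164, 161, 112, 101, 76, 46, 52, 53, 53, 53, 50, 54, 123, 163, 162, 162, 161, 162, 161, 162, 166, 164, 163, 160]
161 [161, 163, 163, 159, 158, 162, 163, 166, 164, 157, 151, 156, 161, 60, 58, 62, 59, 64, 134, 171, 161, 161, 161, 160, 157, 156, 158, 160, 161, 157]
164 [165, 162, 160, 164, 165, 163, 163, 161, 162, 162, 161, 164, 168, 151, 48, 61, 64, 60, 71, 151, 168, 162, 157, 155, 156, 159, 159, 161, 165, 163]
167 [161, 163, 166, 164, 164, 163, 160, 159, 158, 158, 162, 161, 161, 163, 134, 49, 66, 67, 62, 76, 177, 165, 163, 162, 162, 163, 162, 164, 167, 163]
```

```bash
python3 -c "
from h import *
S=optics.get_image('scene');T=optics.get_image('top')
print('start',proj(S,[.2647,.5654,.192]),proj(T,[.2647,.5654,.192]))
print('c',proj(S,[.5476,.0712,.2607]),'seen 298.5 141.5')
print('d',proj(S,[.5466,.022,.1719]),'seen 281 185')
a=cv2.imread('pics/scene0.png')[0:60,350:450]; b=cv2.imread('pics/top0.png')[310:370,0:100]
cv2.imwrite('pics/g.png',cv2.resize(np.hstack([a,b]),None,fx=4,fy=4,interpolation=2))
"
```

```text
start [389.80856644  53.58952533] [ 36.83048126 334.58888208]
c [298.08344    154.29891266] seen 298.5 141.5
d [277.97801123 189.74447084] seen 281 185
```

View pics/g.png

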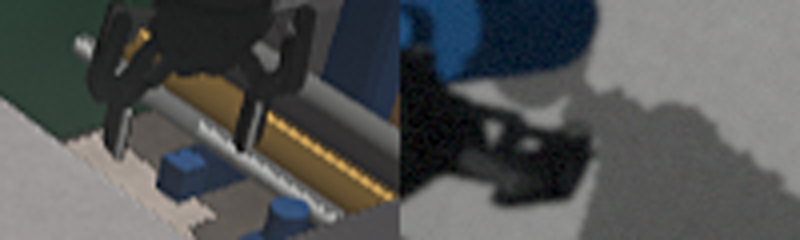

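Picture 9 (the start pose, cropped): the fingertips are at about (379,39) and (411,38) in the scene view, but the reported TCP projects to (390,54). The fingertips are really about 37 mm higher than the reported TCP. That explains how the tool rode over the strap's end. I'll go behind it again and push lower.

```bash
python3 -m handwheel '[[[0.03,-0.006,-0.01],0,0.03],[[0.045,-0.006,0],0,0.03],[[0,0,0.03],0,0.03],[[0,0,0.03],0,0.03],[[0,0,0],0,0]]'; python3 -c "
from h import *
where();strapbox()"
```

```text
t: 11.35
tool_pos: [0.5958, 0.1813, 0.1863]
ee_rot: [3.091, -0.048, 1.204]
ft_force: [0.3, -0.3, 0.7]
gripper_width: 0.0127
t 11.35 tcp [0.5958 0.1813 0.1863] clamp mm [-153.6    2.6  186.3] yaw 69.0 w 0.0127 F clamp [0.2 0.4 0.7]
strap [[341, 120, 32, 46, 826], [318, 158, 19, 37, 197]]
```

```bash
python3 -m handwheel '[[[-0.02,0,0],0,0],[[-0.02,0,0],0,0],[[-0.02,0,0],0,0],[[-0.02,0,0],0,0],[[-0.015,0,0.005],0,0],[[-0.015,0,0.005],0,0]]'; python3 -c "
from h import *
where();strapbox()"
```

```text
t: 12.15
tool_pos: [0.5585, 0.0717, 0.1759]
ee_rot: [3.081, -0.055, 1.202]
ft_force: [-0.1, 0.7, -0.0]
gripper_width: -0.0002
t 12.15 tcp [0.5585 0.0717 0.1759] clamp mm [-37.9   6.5 175.9] yaw 68.9 w -0.0002 F clamp [-0.7 -0.3 -0. ]
strap [[290, 120, 39, 75, 1339]]
```

```bash
python3 -m handwheel '[[[0.02,0,-0.05],0,0],[[0,0,-0.05],0,0],[[-0.057,0.017,0],0,0],[[-0.057,0.017,0],0,0],[[-0.057,0.017,0],0,0],[[-0.057,0.017,0],0,0],[[-0.057,0.017,0],0,0],[[-0.057,0.017,0],0,0],[[0,0,0.03],-10,0.04],[[0,0,0.03],-9.6,0.04],[[0,0,0],0,0.04]]'; python3 -c "
from h import *
where();togo([.5325,-.2847,.15],88.5);strapbox()
S=optics.get_image('scene');T=optics.get_image('top');print(telemetry.state()['ee_rot'],telemetry.state()['joint_pos'])
p=telemetry.state()['tool_pos'];a=proj(S,p);b=proj(T,p);print(a,b)
A=S['pixels'][100:320,70:350];B=T['pixels'][120:270,330:500]
A=cv2.resize(A,(560,440));B=cv2.resize(B,(240,212));B=np.vstack([B,np.zeros((228,240,3),np.uint8)])
cv2.imwrite('pics/i.png',np.hstack([A,B]))
"
```

```text
t: 13.58
tool_pos: [0.5281, -0.2851, 0.2015]
ee_rot: [3.077, -0.023, 1.55]
ft_force: [-0.8, -0.6, 0.1]
gripper_width: 0.0398
t 13.57 tcp [ 0.5281 -0.2851  0.2015] clamp mm [306.4 104.5 201.5] yaw 88.8 w 0.0398 F clamp [ 0.8 -0.6  0.1]
togo tool mm [ 0.5  4.3 51.5] turn 0.3
strap []
[ 3.07004815 -0.01983318  1.55005386] [ 0.43645498  0.61563407  0.01637818  1.69102254 -0.08138195  0.77975947
  0.48441018]
[140.4917415 232.3502124] [428.4322745  203.14064692]
```

View pics/i.png

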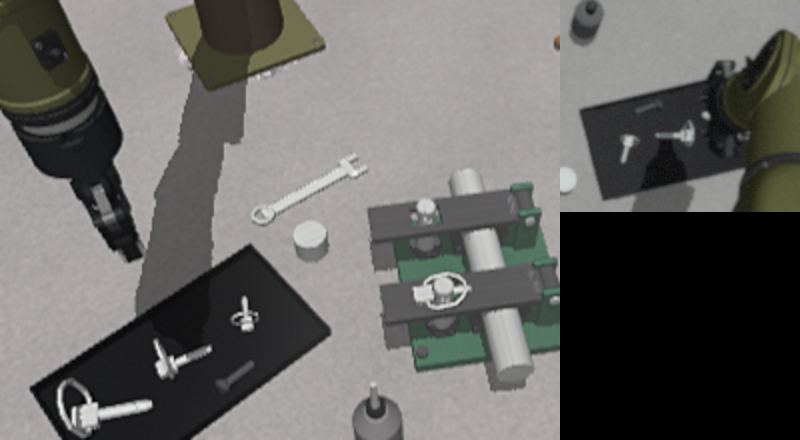

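Picture 10: the strap lies flat. The gripper is above the tray, fingertip at about scene (136,229), and the fitting pin lies from (150,280) to (175,274). Next I descend towards its shank.

```bash
python3 -m handwheel '[[[0,-0.003,0.05],0,0.04],[[0,-0.002,0.05],0,0.04],[[0,0,0.03],0,0.04],[[0,0,0],0,0.04]]'; python3 -c "
from h import *
where();togo([.5325,-.2847,.0],88.5);print(telemetry.state()['ee_rot'])
S=optics.get_image('scene');print(proj(S,telemetry.state()['tool_pos']))
g=S['pixels'].max(2)
for v in range(236,286,3): print(v,g[v,130:180:2].tolist())
"
```

```text
t: 14.22
tool_pos: [0.543, -0.2846, 0.0791]
ee_rot: [3.056, -0.013, 1.546]
ft_force: [-0.0, 0.0, 0.3]
gripper_width: 0.0399
t 14.22 tcp [ 0.543  -0.2846  0.0791] clamp mm [300.8 118.2  79.1] yaw 88.6 w 0.0399 F clamp [-0.  -0.1  0.3]
togo tool mm [ -0.3 -10.5  79.1] turn 0.1
[ 3.05645598 -0.01299279  1.54596424]
[157.96199884 267.70980434]
236 [62, 30, 31, 33, 33, 33, 27, 40, 37, 21, 29, 74, 92, 91, 93, 94, 95, 91, 90, 96, 98, 35, 13, 18, 20]
239 [179, 13, 29, 41, 44, 84, 105, 141, 35, 20, 32, 34, 103, 94, 95, 93, 94, 97, 82, 37, 16, 18, 20, 20, 22]
242 [171, 158, 11, 27, 43, 42, 141, 136, 77, 16, 22, 44, 56, 96, 92, 96, 79, 10, 16, 18, 18, 20, 21, 22, 21]
245 [175, 175, 179, 69, 31, 76, 124, 136, 140, 13, 25, 28, 40, 96, 72, 9, 15, 16, 17, 20, 20, 20, 22, 22, 23]
248 [178, 173, 173, 186, 23, 34, 22, 146, 140, 102, 40, 55, 39, 13, 18, 16, 19, 19, 20, 22, 22, 20, 21, 23, 31]
251 [173, 172, 174, 170, 178, 27, 41, 61, 135, 154, 100, 50, 35, 24, 18, 19, 21, 20, 19, 20, 19, 23, 21, 22, 34]
254 [168, 171, 170, 169, 172, 180, 72, 57, 94, 75, 55, 23, 24, 20, 18, 18, 20, 18, 19, 19, 21, 22, 2
[... 395 characters left out ...]
 21, 29, 19, 20, 20, 20, 21, 22, 21, 21, 36]
269 [28, 32, 32, 30, 32, 32, 30, 33, 28, 52, 10, 32, 15, 18, 19, 18, 21, 20, 19, 20, 19, 24, 20, 31, 36]
272 [31, 31, 31, 31, 30, 31, 31, 31, 29, 254, 67, 14, 21, 20, 19, 21, 21, 20, 22, 20, 15, 26, 64, 28, 36]
275 [31, 31, 32, 29, 31, 32, 31, 32, 25, 113, 152, 69, 16, 19, 20, 21, 16, 14, 41, 97, 128, 130, 195, 22, 35]
278 [31, 30, 31, 31, 31, 32, 31, 31, 31, 15, 255, 122, 100, 167, 15, 78, 126, 134, 134, 122, 83, 9, 29, 35, 35]
281 [32, 30, 31, 29, 31, 31, 31, 31, 29, 190, 221, 187, 113, 224, 229, 146, 93, 34, 11, 18, 20, 22, 38, 35, 35]
284 [31, 30, 30, 31, 31, 31, 33, 32, 25, 102, 218, 200, 109, 127, 159, 24, 34, 19, 21, 22, 21, 23, 22, 31, 37]
```

```bash
python3 -m handwheel '[[[0,-0.0165,0],0,0.04],[[0,0,0.03],0,0.04],[[0,0,0.03],0,0.04],[[0,0,0.02],0,0.04],[[0,0,0],0,0.04]]'; python3 -c "
from h import *
where();togo([.5355,-.2847,-.0295],88.5);print(telemetry.state()['ee_rot'])"
```

```text
t: 14.9
tool_pos: [0.5445, -0.2894, 0.0098]
ee_rot: [3.034, -0.001, 1.543]
ft_force: [-0.5, -0.8, 0.3]
gripper_width: 0.04
t 14.9 tcp [ 0.5445 -0.2894  0.0098] clamp mm [304.7 121.3   9.8] yaw 88.4 w 0.04 F clamp [ 0.9 -0.2  0.3]
togo tool mm [ 4.5 -9.1 39.3] turn -0.1
[ 3.03427284e+00 -1.00776465e-03  1.54326290e+00]
```

```bash
python3 -m handwheel '[[[0.0045,-0.012,0],0,0.04],[[0,0,0],0,0.04]]'; python3 -c "
from h import *
s=where();togo([.5355,-.2847,-.0295],88.5);print(s['ee_rot'],s['joint_pos'],s['qvel'])"
```

```text
t: 15.15
tool_pos: [0.5346, -0.2858, 0.0114]
ee_rot: [3.03, 0.001, 1.543]
ft_force: [-0.7, 0.2, -0.0]
gripper_width: 0.0402
t 15.15 tcp [ 0.5346 -0.2858  0.0114] clamp mm [304.8 110.8  11.4] yaw 88.4 w 0.0402 F clamp [ 0.  -0.7 -0. ]
togo tool mm [ 1.1  0.8 40.9] turn -0.1
[3.02995675e+00 1.37400954e-03 1.54285730e+00] [ 0.45443901  0.89111587 -0.02206074  1.86582089 -0.09451997  0.28315455
  0.50301219] [-0.00409703 -0.0129449   0.00116847 -0.05848252 -0.00208346 -0.00573248
 -0.00112326]
```

```bash
python3 -m handwheel '[[[0.001,-0.004,0.02],0,0.04],[[0,-0.002,0.006],0,0.04],[[0,0,0],0,0.04]]'; python3 -c "
from h import *
s=where();togo([.5355,-.2847,-.0295],88.5);print(s['ee_rot'])
S=optics.get_image('scene');T=optics.get_image('top')
a=S['pixels'][215:305,120:210];b=T['pixels'][170:260,370:460]
cv2.imwrite('pics/j.png',cv2.resize(np.hstack([a,b]),None,fx=4.4,fy=4.4,interpolation=2))"
```

```text
t: 15.52
tool_pos: [0.5359, -0.2871, -0.0118]
ee_rot: [3.022, 0.005, 1.542]
ft_force: [-0.1, -0.7, 0.1]
gripper_width: 0.0404
t 15.53 tcp [ 0.5359 -0.2871 -0.0118] clamp mm [305.5 112.5 -11.8] yaw 88.4 w 0.0404 F clamp [0.6 0.2 0.1]
togo tool mm [ 2.4 -0.5 17.7] turn -0.1
[3.02215746 0.00522107 1.54226536]
```

View pics/j.png

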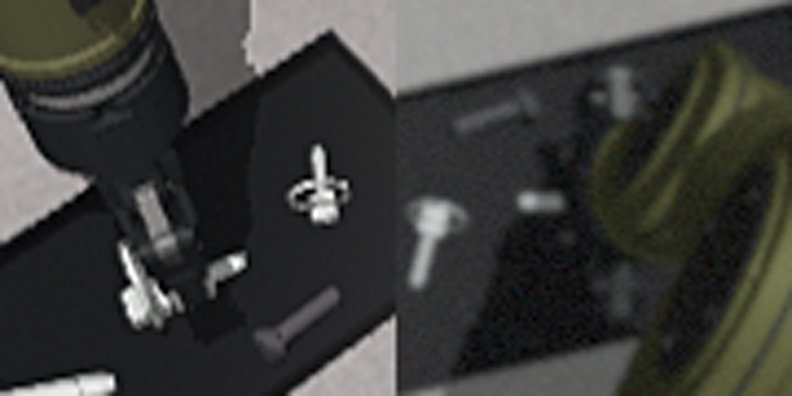

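Picture 11: the fingers straddle the middle of the shank, with the pin tip at scene (172,275) and the head at (152,284). The loop and bolt are clear. The reported z is already below the table with no contact force, so the bias is real. I go down carefully.

```bash
python3 -m handwheel '[[[0.001,-0.002,0.008],0,0.04],[[0,0,0.003],0,0.03],[[0,0,0],0,0.03]]'; python3 -c "
from h import *
s=where();togo([.5355,-.2847,-.0295],88.5);print(s['ee_rot'])
S=optics.get_image('scene')
for z in (.005,.01,.015,.02): print(cast(S,(169,291),z))"
```

```text
t: 16.0
tool_pos: [0.5361, -0.2863, -0.0226]
ee_rot: [3.02, 0.006, 1.542]
ft_force: [0.7, 0.5, -0.3]
gripper_width: 0.03
t 16.0 tcp [ 0.5361 -0.2863 -0.0226] clamp mm [304.7 112.4 -22.6] yaw 88.4 w 0.03 F clamp [-0.7  0.5 -0.3]
togo tool mm [ 1.5 -0.6  6.9] turn -0.1
[3.02047857 0.00590254 1.54246605]
[ 0.56715368 -0.28554878  0.005     ]
[ 0.57000588 -0.28541355  0.01      ]
[ 0.57285808 -0.28527832  0.015     ]
[ 0.57571028 -0.2851431   0.02      ]
```

```bash
python3 -m handwheel '[[[0.001,0,0.003],0,0.025],[[0,0,0],0,0.025]]'; python3 -m handwheel '[[[0,0,0.003],0,0.025],[[0,0,0],0,0.025]]'
```

```text
t: 16.3
tool_pos: [0.5366, -0.2852, -0.0257]
ee_rot: [3.02, 0.006, 1.542]
ft_force: [-0.6, 1.1, -0.1]
gripper_width: 0.025
t: 16.55
tool_pos: [0.537, -0.2853, -0.0288]
ee_rot: [3.02, 0.006, 1.542]
ft_force: [-0.5, 0.7, 0.6]
gripper_width: 0.0249
```

```bash
python3 -m handwheel '[[[0,0,0],0,0.012],[[0,0,0],0,0],[[0,0,0],0,0],[[0,0,0],0,0],[[0,0,0],0,0]]' 40
```

```text
t: 17.18
tool_pos: [0.5369, -0.2852, -0.0288]
ee_rot: [3.02, 0.006, 1.543]
ft_force: [0.0, 0.4, -0.2]
gripper_width: 0.0075
```

```bash
python3 -m handwheel '[[[0,0,0],0,0],[[0,0,0],0,0]]'; python3 -c "
from h import *
S=optics.get_image('scene');g=S['pixels'].max(2)
for v in range(264,300,2): print(v,g[v,140:184:2].tolist())"
```

```text
t: 17.42
tool_pos: [0.5369, -0.2852, -0.0288]
ee_rot: [3.02, 0.006, 1.542]
ft_force: [0.5, 0.5, 0.6]
gripper_width: 0.0073
264 [31, 25, 32, 19, 26, 27, 48, 75, 132, 164, 16, 29, 30, 23, 22, 20, 22, 22, 23, 29, 34, 34]
266 [30, 32, 31, 32, 19, 27, 33, 43, 159, 157, 8, 29, 31, 19, 21, 21, 22, 21, 22, 35, 35, 36]
268 [33, 31, 31, 29, 15, 31, 27, 22, 167, 155, 128, 15, 41, 20, 18, 22, 22, 22, 20, 36, 34, 36]
270 [29, 32, 31, 33, 71, 10, 34, 30, 76, 153, 153, 130, 137, 26, 20, 22, 21, 21, 23, 35, 35, 36]
272 [30, 31, 31, 29, 234, 69, 20, 44, 115, 160, 152, 59, 71, 42, 17, 17, 8, 2, 25, 35, 36, 35]
274 [31, 33, 31, 20, 205, 89, 18, 64, 39, 93, 146, 159, 47, 46, 21, 69, 115, 240, 16, 33, 35, 35]
276 [31, 31, 32, 28, 90, 199, 115, 21, 70, 56, 95, 78, 23, 20, 96, 136, 248, 154, 20, 36, 34, 36]
278 [31, 30, 30, 32, 20, 255, 203, 47, 48, 29, 39, 23, 27, 31, 112, 98, 38, 25, 34, 35, 36, 35]
280 [30, 31, 31, 26, 12, 121, 140, 128, 204, 134, 97, 22, 28, 27, 82, 9, 21, 34, 35, 35, 36, 36]
282 [32, 32, 32, 25, 255, 222, 198, 100, 230, 190, 147, 53, 25, 35, 17, 20, 21, 31, 36, 35, 35, 36]
284 [32, 32, 33, 27, 110, 220, 168, 120, 241, 101, 19, 44, 20, 21, 22, 24, 22, 23, 37, 37, 37, 36]
286 [32, 32, 32, 31, 56, 230, 241, 110, 80, 102, 29, 34, 19, 22, 23, 20, 21, 21, 39, 36, 37, 36]
288 [31, 33, 33, 33, 23, 198, 107, 83, 112, 26, 32, 35, 28, 22, 21, 22, 22, 22, 22, 35, 34, 32]
290 [32, 32, 32, 32, 32, 26, 24, 28, 27, 26, 34, 34, 33, 21, 22, 20, 23, 30, 36, 68, 75, 74]
292 [32, 34, 33, 33, 32, 33, 33, 32, 33, 35, 34, 34, 34, 26, 21, 29, 37, 35, 35, 61, 90, 88]
294 [33, 32, 33, 32, 32, 31, 33, 33, 33, 33, 33, 33, 34, 34, 34, 36, 35, 36, 36, 35, 54, 68]
296 [32, 32, 33, 33, 32, 33, 33, 32, 32, 33, 33, 33, 34, 35, 34, 37, 34, 35, 36, 36, 45, 45]
298 [27, 25, 26, 31, 33, 34, 32, 33, 33, 33, 34, 35, 34, 35, 34, 34, 36, 35, 37, 36, 37, 30]
```

```bash
python3 -m handwheel '[[[0,0,0],0,0.025],[[0,0,0],0,0.025],[[0,-0.001,0.0055],0,0.025],[[0,0,0],0,0.02],[[0,0,0],0,0],[[0,0,0],0,0],[[0,0,0],0,0],[[0,0,0],0,0]]' 50
```

```text
t: 18.48
tool_pos: [0.5353, -0.2858, -0.0318]
ee_rot: [3.021, 0.006, 1.542]
ft_force: [-1.5, -0.3, 4.5]
gripper_width: 0.0076
```

```bash
python3 -m handwheel '[[[0,0,-0.02],0,0],[[0,0,-0.03],0,0],[[0,0,0],0,0]]'; python3 -c "
from h import *
S=optics.get_image('scene');g=S['pixels'].max(2)
print(telemetry.state()['ee_rot'])
for v in range(238,300,3): print(v,g[v,136:184:2].tolist())"
```

```text
t: 18.85
tool_pos: [0.5291, -0.2852, 0.02]
ee_rot: [3.022, 0.006, 1.542]
ft_force: [-0.4, -0.6, 0.1]
gripper_width: 0.0079
[3.02320836 0.00509827 1.54184685]
238 [35, 35, 35, 34, 34, 33, 34, 32, 26, 28, 102, 94, 95, 92, 94, 100, 82, 9, 17, 17, 19, 28, 33, 34]
241 [34, 35, 36, 35, 34, 34, 33, 29, 30, 28, 28, 95, 90, 96, 74, 12, 16, 18, 20, 21, 19, 37, 33, 35]
244 [135, 23, 36, 33, 35, 34, 33, 40, 34, 26, 27, 106, 34, 13, 15, 18, 22, 20, 21, 22, 21, 34, 34, 34]
247 [184, 60, 24, 41, 43, 108, 110, 89, 37, 17, 30, 18, 15, 20, 19, 21, 20, 20, 20, 21, 21, 34, 33, 35]
250 [170, 179, 19, 23, 44, 41, 166, 164, 51, 16, 29, 29, 19, 18, 18, 19, 22, 21, 21, 22, 37, 34, 33, 34]
253 [170, 175, 93, 76, 25, 15, 96, 158, 161, 12, 22, 22, 18, 19, 19, 20, 20, 21, 22, 19, 28, 35, 34, 35]
256 [168, 176, 81, 41, 29, 34, 27, 167, 157, 129, 137, 50, 25, 19, 19, 22, 20, 22, 23, 21, 21, 34, 34, 34]
259 [145, 4, 114, 147, 21, 24, 124, 85, 121, 146, 81, 59, 37, 15, 13, 19, 95, 9, 21, 20, 20, 34, 33, 34]
262 [13, 14, 13, 255, 117, 22, 77, 66, 90, 81, 60, 18, 13, 82, 133, 250, 198, 19, 21, 20, 22, 33, 34, 35]
265 
[... 523 characters left out ...]
1, 30, 30, 32, 31, 32, 18, 17, 19, 19, 19, 29, 34, 18, 20, 21, 21, 22, 22, 30, 36, 35, 36, 35]
283 [31, 31, 33, 34, 32, 33, 34, 21, 27, 35, 16, 35, 34, 35, 20, 22, 21, 22, 22, 22, 37, 36, 36, 36]
286 [34, 34, 31, 31, 33, 32, 33, 33, 33, 33, 34, 33, 33, 34, 34, 20, 29, 38, 36, 35, 35, 34, 37, 35]
289 [32, 31, 33, 32, 32, 32, 33, 34, 34, 34, 34, 33, 34, 34, 35, 33, 35, 35, 35, 36, 33, 38, 51, 54]
292 [32, 33, 33, 33, 32, 33, 32, 34, 34, 34, 32, 34, 33, 33, 33, 33, 35, 34, 35, 36, 34, 61, 91, 88]
295 [33, 31, 32, 32, 32, 32, 34, 33, 33, 34, 34, 32, 35, 33, 35, 34, 34, 36, 35, 37, 35, 35, 53, 54]
298 [30, 28, 25, 23, 25, 31, 34, 35, 33, 33, 33, 33, 33, 35, 35, 35, 34, 34, 35, 35, 35, 37, 37, 31]
```

```bash
python3 -m handwheel '[[[0,0,-0.04],0,0],[[0,0,-0.04],0,0],[[0,0,-0.04],0,0],[[0.03,-0.004,0],0,0],[[0.045,-0.005,0],9.5,0],[[0.045,0,0],9.5,0],[[0.045,0.0,0],0,0],[[0.04,0.0,0],0,0],[[0,0,0],0,0]]'; python3 -c "
from h import *
s=where();print(s['ee_rot'])"
```

```text
t: 20.02
tool_pos: [0.5449, -0.0776, 0.1382]
ee_rot: [3.038, -0.035, 1.2]
ft_force: [-0.4, -0.4, -0.8]
gripper_width: 0.0079
t 20.02 tcp [ 0.5449 -0.0776  0.1382] clamp mm [106.5  46.7 138.2] yaw 68.8 w 0.0079 F clamp [ 0.5 -0.2 -0.8]
[ 3.03805397 -0.03535132  1.20041199]
```

```bash
cat >> h.py <<'E'
from scipy.spatial.transform import Rotation as Ro
PZ=-.041
def pin(tgt=None):
    s=where(); R=Ro.from_euler('xyz',s['ee_rot']).as_matrix();p=np.array(s['tool_pos'])
    tip=p+R@[.029,0,PZ]; b=p+R@[-.015,0,PZ]
    print("rot",s['ee_rot'].round(3),"tip c mm",(toc(tip)*1e3).round(1),"headface",(toc(b)*1e3).round(1))
    if tgt is not None: print("togo tool mm",(1e3*R.T@(tow(tgt)-tip)).round(1),"turn",round(np.degrees(s['ee_rot'][2])-69.25,1))
E
python3 -c "
from h import *
pin([.035,0,.115])"
```

```text
t 20.02 tcp [ 0.5449 -0.0776  0.1382] clamp mm [106.5  46.7 138.2] yaw 68.8 w 0.0079 F clamp [ 0.5 -0.2 -0.8]
rot [ 3.038 -0.035  1.2  ] tip c mm [ 78.9  42.6 180. ] headface [122.9  42.3 178.5]
togo tool mm [ 41.3 -49.7  61.7] turn -0.5
```

```bash
python3 -m handwheel '[[[0,-0.025,0],-0.5,0],[[0.01,-0.025,0],0,0],[[0.025,0,0.02],0,0],[[0,0,0.02],0,0],[[0,0,0.015],0,0],[[0,0,0],0,0]]'; python3 -c "
from h import *
pin([.030,0,.0945])"
```

```text
t: 20.78
tool_pos: [0.513, -0.0304, 0.0755]
ee_rot: [3.042, -0.029, 1.205]
ft_force: [-0.5, -0.2, -0.4]
gripper_width: 0.0072
t 20.77 tcp [ 0.513  -0.0304  0.0755] clamp mm [73.6  0.1 75.5] yaw 69.0 w 0.0072 F clamp [ 0.3 -0.4 -0.4]
rot [ 3.042 -0.029  1.205] tip c mm [ 45.8  -3.9 117.2] headface [ 89.8  -4.1 115.9]
togo tool mm [15.2  1.5 23.4] turn -0.2
```

```bash
python3 -c "
from h import *
S=optics.get_image('scene');s=telemetry.state();R=Ro.from_euler('xyz',s['ee_rot']).as_matrix();p=np.array(s['tool_pos'])
print(proj(S,p+R@[.029,0,PZ]),proj(S,p+R@[-.015,0,PZ]),'stud top',proj(S,tow([0,0,.1095])))
g=S['pixels'].max(2)
for v in range(168,214,2): print(v,g[v,240:296:2].tolist())"
```

```text
[263.37634221 200.77513441] [245.13587658 203.31866236] stud top [282.55249194 201.72100856]
168 [46, 47, 47, 48, 49, 49, 49, 49, 50, 43, 140, 172, 168, 169, 167, 167, 165, 167, 168, 164, 165, 168, 164, 165, 166, 164, 167, 166]
170 [47, 46, 47, 48, 49, 51, 50, 48, 41, 153, 171, 165, 167, 166, 170, 166, 167, 170, 163, 166, 168, 172, 167, 163, 165, 169, 164, 163]
172 [46, 48, 46, 49, 50, 50, 50, 47, 97, 177, 166, 168, 166, 170, 169, 168, 167, 170, 168, 164, 163, 168, 166, 167, 164, 165, 161, 165]
174 [39, 44, 47, 50, 49, 50, 48, 51, 54, 175, 171, 169, 169, 172, 167, 169, 168, 170, 165, 163, 165, 166, 163, 165, 162, 163, 161, 165]
176 [45, 51, 47, 50, 49, 51, 51, 50, 48, 181, 168, 168, 165, 168, 168, 169, 167, 168, 168, 167, 169, 168, 166, 168, 167, 166, 163, 164]
178 [41, 45, 54, 48, 46, 70, 56, 46, 41, 178, 168, 164, 168, 171, 174, 169, 165, 166, 166, 165, 167, 168, 163, 169, 163, 167, 165, 165]
180 [34, 44, 54, 71, 104, 96, 56, 45, 48, 180, 169, 165, 166, 167, 167, 170, 165, 164, 169, 170, 166, 163, 163, 163, 167, 166, 165, 165]
182 [97, 42, 47, 60, 137, 149, 45, 43, 62, 176, 168, 17
[... 1380 characters left out ...]
132, 105, 106, 82, 85, 88, 88, 145, 210, 201, 204, 216, 69, 93, 90, 91]
204 [88, 161, 217, 129, 105, 44, 49, 47, 134, 86, 55, 89, 90, 91, 91, 92, 92, 88, 74, 117, 208, 202, 206, 199, 76, 92, 90, 92]
206 [178, 120, 178, 79, 107, 43, 57, 66, 108, 58, 83, 79, 94, 92, 91, 92, 92, 90, 107, 96, 145, 135, 178, 127, 179, 80, 95, 93]
208 [125, 123, 102, 91, 95, 100, 100, 56, 60, 60, 57, 79, 76, 92, 92, 92, 92, 92, 182, 151, 103, 157, 105, 97, 115, 55, 92, 91]
210 [94, 93, 96, 98, 96, 95, 96, 75, 62, 80, 95, 94, 92, 91, 91, 90, 91, 88, 116, 108, 107, 177, 145, 102, 122, 75, 92, 91]
212 [95, 96, 94, 95, 97, 97, 96, 91, 60, 93, 89, 90, 91, 90, 91, 91, 90, 91, 100, 93, 110, 112, 111, 101, 81, 88, 92, 92]
```

```bash
python3 -m handwheel '[[[0,0.001,0.01],-0.2,0],[[0,0.0,0.008],0,0],[[0,0,0],0,0]]'; python3 -c "
from h import *
pin([.030,0,.0945])"
```

```text
t: 21.2
tool_pos: [0.5168, -0.0322, 0.0581]
ee_rot: [3.039, -0.029, 1.207]
ft_force: [-0.2, 0.7, -1.1]
gripper_width: 0.0076
t 21.2 tcp [ 0.5168 -0.0322  0.0581] clamp mm [74.   4.3 58.1] yaw 69.2 w 0.0076 F clamp [-0.6 -0.4 -1.1]
rot [ 3.039 -0.029  1.207] tip c mm [46.2  0.1 99.7] headface [90.2  0.1 98.4]
togo tool mm [16.1 -0.7  5.7] turn -0.1
```

```bash
python3 -m handwheel '[[[0,-0.0005,0.004],0,0],[[0,0,0],0,0]]'; python3 -m handwheel '[[[0.012,0,0.001],0,0],[[0,0,0],0,0]]'; python3 -c "
from h import *
pin([.005,0,.0942])
S=optics.get_image('scene');g=S['pixels'].max(2)
for v in range(194,216,2): print(v,g[v,250:296:2].tolist())"
```

```text
t: 21.45
tool_pos: [0.5168, -0.0321, 0.054]
ee_rot: [3.039, -0.029, 1.207]
ft_force: [0.2, 0.7, -0.9]
gripper_width: 0.0076
t: 21.7
tool_pos: [0.5219, -0.0196, 0.0536]
ee_rot: [3.038, -0.03, 1.208]
ft_force: [-0.4, -0.4, -1.1]
gripper_width: 0.0076
t 21.7 tcp [ 0.5219 -0.0196  0.0536] clamp mm [60.4  4.6 53.6] yaw 69.2 w 0.0076 F clamp [ 0.5 -0.3 -1.1]
rot [ 3.038 -0.03   1.208] tip c mm [32.6  0.4 95.2] headface [76.6  0.3 93.9]
togo tool mm [27.6 -0.6  1.8] turn -0.1
194 [45, 47, 69, 158, 165, 46, 50, 92, 172, 163, 168, 166, 165, 162, 165, 166, 164, 167, 160, 161, 165, 163, 163]
196 [43, 46, 55, 161, 160, 75, 88, 99, 171, 166, 162, 165, 161, 160, 163, 164, 162, 159, 162, 164, 164, 162, 166]
198 [78, 87, 112, 149, 133, 76, 64, 95, 173, 165, 163, 164, 167, 167, 160, 161, 164, 156, 166, 148, 146, 137, 140]
200 [98, 66, 74, 145, 147, 80, 75, 101, 143, 171, 174, 166, 147, 140, 134, 201, 208, 211, 139, 83, 89, 91, 91]
202 [99, 55, 59, 95, 85, 59, 53, 86, 67, 86, 83, 84, 87, 88, 145, 211, 201, 205, 216, 69, 93, 91, 91]
204 [97, 71, 46, 52, 52, 47, 47, 62, 57, 77, 91, 92, 88, 75, 118, 208, 201, 206, 200, 76, 93, 90, 92]
206 [113, 85, 43, 49, 49, 51, 67, 112, 151, 155, 83, 92, 90, 107, 97, 145, 135, 178, 127, 180, 81, 93, 93]
208 [113, 103, 92, 46, 51, 49, 124, 243, 237, 210, 83, 93, 92, 182, 151, 104, 157, 106, 97, 115, 54, 92, 91]
210 [170, 131, 106, 44, 51, 48, 135, 108, 85, 69, 90, 91, 89, 115, 108, 109, 177, 146, 102, 122, 76, 92, 91]
212 [209, 70, 105, 40, 55, 53, 121, 90, 93, 93, 92, 91, 92, 101, 94, 109, 112, 111, 102, 81, 88, 93, 92]
214 [102, 85, 96, 76, 63, 62, 61, 96, 93, 92, 91, 93, 91, 87, 91, 90, 91, 94, 96, 95, 91, 88, 82]
```

```bash
python3 -m handwheel '[[[0.01,-0.0005,0.001],0,0],[[0.008,0,0],0,0],[[0,0,0],0,0]]'; python3 -c "
from h import *
pin([.005,0,.0942])"; python3 -m handwheel '[[[0.006,0,0],0,0],[[0,0,0],0,0]]'; python3 -c "
from h import *
pin([.005,0,.0942])"
```

```text
t: 22.12
tool_pos: [0.5283, -0.0021, 0.0533]
ee_rot: [3.038, -0.03, 1.207]
ft_force: [0.3, 0.7, -0.9]
gripper_width: 0.0077
t 22.12 tcp [ 0.5283 -0.0021  0.0533] clamp mm [41.8  4.3 53.3] yaw 69.2 w 0.0077 F clamp [-0.7  0.1 -0.9]
rot [ 3.038 -0.03   1.207] tip c mm [14.   0.1 94.9] headface [58.   0.1 93.6]
togo tool mm [ 9.  -0.2  1. ] turn -0.1
t: 22.38
tool_pos: [0.5305, 0.0039, 0.0535]
ee_rot: [3.038, -0.029, 1.207]
ft_force: [0.2, -0.8, 0.2]
gripper_width: 0.0075
t 22.38 tcp [0.5305 0.0039 0.0535] clamp mm [35.3  4.3 53.5] yaw 69.2 w 0.0075 F clamp [0.7 0.5 0.2]
rot [ 3.038 -0.029  1.207] tip c mm [ 7.6  0.1 95.1] headface [51.5  0.  93.8]
togo tool mm [ 2.5 -0.2  1. ] turn -0.1
```

```bash
python3 -m handwheel '[[[0.005,0,0.0005],0,0],[[0.003,0,0],0,0],[[0,0,0],0,0]]'; python3 -c "
from h import *
pin()
S=optics.get_image('scene');g=S['pixels'].max(2)
for v in range(196,222,2): print(v,g[v,250:296:2].tolist())"
```

```text
t: 22.75
tool_pos: [0.5333, 0.0107, 0.0533]
ee_rot: [3.038, -0.028, 1.206]
ft_force: [0.3, 0.0, -0.0]
gripper_width: 0.0077
t 22.75 tcp [0.5333 0.0107 0.0533] clamp mm [28.   4.5 53.3] yaw 69.1 w 0.0077 F clamp [-0.1  0.3 -0. ]
rot [ 3.038 -0.028  1.206] tip c mm [ 0.2  0.3 94.9] headface [44.1  0.2 93.6]
196 [97, 98, 96, 97, 94, 109, 98, 74, 72, 75, 137, 146, 112, 77, 159, 165, 161, 160, 163, 163, 163, 163, 166]
198 [96, 97, 99, 99, 95, 197, 94, 99, 42, 74, 112, 140, 112, 79, 87, 165, 164, 156, 165, 148, 146, 136, 139]
200 [99, 99, 96, 98, 91, 255, 94, 101, 57, 65, 79, 90, 88, 53, 68, 184, 208, 211, 138, 83, 88, 91, 90]
202 [98, 97, 98, 101, 83, 241, 68, 84, 57, 49, 47, 54, 51, 44, 124, 215, 201, 205, 216, 69, 93, 90, 91]
204 [98, 99, 57, 50, 47, 127, 55, 69, 57, 46, 49, 50, 49, 44, 111, 209, 201, 206, 200, 75, 93, 91, 91]
206 [96, 97, 89, 193, 178, 107, 107, 117, 76, 95, 50, 51, 55, 133, 206, 143, 135, 178, 126, 179, 80, 94, 92]
208 [98, 98, 72, 229, 210, 102, 160, 177, 132, 108, 48, 51, 54, 146, 134, 105, 158, 105, 97, 115, 53, 93, 90]
210 [95, 97, 86, 135, 213, 168, 121, 226, 84, 110, 46, 48, 55, 101, 102, 108, 177, 146, 101, 122, 76, 92, 91]
212 [91, 97, 90, 89, 170, 103, 121, 111, 52, 75, 65, 78, 61, 79, 87, 110, 112, 112, 102, 81, 87, 93, 92]
214 [132, 92, 95, 92, 97, 78, 102, 93, 97, 62, 63, 63, 63, 62, 93, 91, 92, 93, 95, 95, 91, 88, 81]
216 [173, 130, 89, 95, 93, 94, 58, 96, 56, 63, 63, 63, 63, 61, 90, 81, 75, 68, 64, 59, 63, 63, 62]
218 [163, 167, 83, 97, 97, 93, 89, 85, 83, 61, 61, 60, 60, 59, 62, 74, 81, 89, 89, 88, 73, 75, 63]
220 [170, 171, 134, 62, 59, 60, 58, 66, 64, 65, 66, 70, 71, 63, 74, 107, 109, 109, 100, 94, 62, 73, 70]
```

```bash
python3 -m handwheel '[[[0.003,0,0],0,0],[[0,0,0],0,0],[[0,0,0],0,0.03],[[0,0,0],0,0.03],[[0,0,0],0,0.03],[[0,0,-0.015],0,0.03],[[0,0.005,-0.03],0,0.03],[[0,0,-0.045],0,0.03],[[0,0,0],0,0]]'; python3 -c "
from h import *
pin()
S=optics.get_image('scene');g=S['pixels'].max(2)
for v in range(184,218,2): print(v,g[v,250:296:2].tolist())"
```

```text
t: 23.92
tool_pos: [0.5294, 0.013, 0.1485]
ee_rot: [3.037, -0.03, 1.205]
ft_force: [0.9, -1.1, -0.2]
gripper_width: 0.013
t 23.93 tcp [0.5294 0.013  0.1485] clamp mm [2.730e+01 1.000e-01 1.485e+02] yaw 69.1 w 0.013 F clamp [ 0.7  1.2 -0.2]
rot [ 3.037 -0.03   1.205] tip c mm [ -0.5  -4.1 190.1] headface [ 43.5  -4.3 188.8]
184 [117, 120, 96, 98, 97, 101, 99, 100, 102, 65, 53, 60, 92, 170, 169, 167, 169, 162, 168, 161, 158, 164, 164]
186 [113, 98, 98, 100, 95, 97, 100, 97, 98, 103, 105, 99, 151, 169, 165, 169, 163, 164, 164, 165, 163, 158, 161]
188 [100, 98, 96, 98, 96, 100, 100, 98, 99, 97, 96, 97, 102, 166, 163, 166, 163, 167, 164, 158, 159, 160, 166]
190 [99, 99, 97, 99, 99, 97, 97, 99, 99, 101, 99, 98, 98, 169, 165, 163, 163, 163, 166, 165, 166, 165, 127]
192 [96, 96, 98, 99, 98, 93, 93, 97, 96, 98, 97, 95, 97, 96, 163, 161, 160, 163, 162, 164, 166, 165, 120]
194 [99, 98, 97, 100, 96, 110, 94, 94, 98, 95, 98, 96, 96, 95, 171, 165, 163, 166, 159, 160, 164, 162, 162]
196 [97, 98, 96, 98, 97, 99, 140, 94, 97, 97, 94, 96, 94, 91, 142, 164, 162, 158, 162, 162, 163, 162, 166]
198 [96, 9
[... 343 characters left out ...]
, 62, 61, 61, 58, 64, 111, 207, 201, 205, 199, 76, 91, 89, 91]
206 [94, 96, 92, 96, 232, 216, 135, 170, 55, 98, 91, 102, 105, 250, 187, 143, 134, 176, 126, 178, 81, 94, 92]
208 [91, 97, 78, 86, 218, 204, 100, 152, 111, 134, 135, 134, 126, 182, 154, 103, 156, 105, 97, 114, 52, 92, 91]
210 [133, 137, 88, 85, 228, 215, 101, 152, 122, 89, 75, 66, 59, 66, 104, 108, 176, 145, 100, 121, 75, 92, 90]
212 [170, 129, 89, 87, 175, 115, 103, 129, 97, 61, 62, 62, 63, 83, 95, 110, 111, 111, 101, 80, 88, 92, 92]
214 [165, 164, 83, 92, 93, 87, 74, 87, 59, 61, 60, 60, 59, 91, 91, 90, 91, 94, 94, 94, 91, 87, 81]
216 [168, 159, 167, 89, 93, 93, 92, 80, 78, 80, 98, 97, 97, 88, 87, 80, 74, 69, 63, 59, 62, 64, 61]
```

```bash
python3 -m handwheel '[[[-0.03,0,0],0,0],[[-0.03,0,0],0,0],[[0,0,0],0,0],[[0,-0.002,0.03],0,0],[[0,-0.002,0.03],0,0],[[0,-0.001,0.025],0,0],[[0,0,0],0,0]]'; python3 -c "
from h import *
pin()"
```

```text
t: 24.85
tool_pos: [0.5105, -0.0369, 0.0549]
ee_rot: [3.045, -0.032, 1.211]
ft_force: [-1.0, 0.4, 0.1]
gripper_width: 0.0
t 24.85 tcp [ 0.5105 -0.0369  0.0549] clamp mm [80.6  0.  54.9] yaw 69.4 w 0.0 F clamp [-0.  -1.1  0.1]
rot [ 3.045 -0.032  1.211] tip c mm [52.9 -4.  96.7] headface [96.9 -3.9 95.2]
```

```bash
python3 -m handwheel '[[[0.005,0.004,-0.001],0,0],[[0.006,0,0],0,0],[[0.006,0,0],0,0],[[0.005,0,0],0,0],[[0,0,0],0,0]]'; python3 -c "
from h import *
pin()"; python3 -m handwheel '[[[0.005,0,0],0,0],[[0.004,0,0],0,0],[[0,0,0],0,0]]'; python3 -c "
from h import *
pin()
S=optics.get_image('scene');g=S['pixels'].max(2)
for v in range(190,218,2): print(v,g[v,250:300:2].tolist())"
```

```text
t: 25.48
tool_pos: [0.5245, -0.0146, 0.0599]
ee_rot: [3.041, -0.034, 1.214]
ft_force: [0.2, 0.9, -0.2]
gripper_width: 0.0001
t 25.48 tcp [ 0.5245 -0.0146  0.0599] clamp mm [54.8  5.2 59.9] yaw 69.5 w 0.0001 F clamp [-0.9 -0.1 -0.2]
rot [ 3.041 -0.034  1.214] tip c mm [ 27.3   1.  101.6] headface [ 71.3   1.2 100.1]
t: 25.85
tool_pos: [0.5279, -0.0057, 0.0603]
ee_rot: [3.041, -0.034, 1.214]
ft_force: [-1.1, -0.2, -0.5]
gripper_width: 0.0001
t 25.85 tcp [ 0.5279 -0.0057  0.0603] clamp mm [45.3  5.2 60.3] yaw 69.5 w 0.0001 F clamp [ 0.5 -0.9 -0.5]
rot [ 3.041 -0.034  1.214] tip c mm [ 17.7   1.  102.1] headface [ 61.7   1.2 100.6]
190 [99, 99, 100, 45, 45, 51, 152, 153, 38, 46, 134, 170, 166, 162, 166, 164, 163, 164, 166, 164, 166, 166, 128, 138, 169]
192 [97, 95, 100, 44, 48, 47, 155, 149, 37, 44, 109, 164, 169, 166, 162, 162, 161, 164, 163, 164, 166, 166, 121, 128, 166]
194 [100, 98, 99, 45, 43, 44, 158, 150, 99, 122, 116, 170, 165, 162, 165, 166, 164, 167, 160, 161, 165, 163, 163, 118, 159]
196 [95, 98, 96, 102, 78, 119, 153, 122, 81, 58, 115, 168, 160, 159, 164, 164, 162, 159, 162, 
[... 465 characters left out ...]
, 139, 155, 104, 91, 90, 92]
206 [95, 97, 58, 61, 60, 115, 45, 50, 49, 133, 119, 187, 207, 201, 180, 142, 135, 178, 124, 243, 232, 193, 91, 93, 91]
208 [98, 99, 57, 64, 61, 108, 42, 47, 39, 142, 105, 125, 216, 175, 164, 102, 158, 105, 95, 125, 69, 87, 90, 90, 91]
210 [96, 95, 80, 58, 61, 76, 67, 57, 112, 119, 104, 126, 166, 96, 95, 108, 177, 146, 102, 121, 75, 93, 90, 90, 90]
212 [98, 97, 91, 94, 57, 61, 61, 61, 77, 93, 99, 131, 107, 101, 93, 109, 111, 111, 101, 80, 88, 93, 93, 92, 93]
214 [96, 93, 96, 94, 77, 63, 63, 63, 61, 61, 94, 60, 92, 87, 92, 89, 91, 94, 95, 96, 90, 88, 81, 80, 70]
216 [98, 93, 94, 94, 94, 62, 62, 62, 62, 62, 99, 80, 94, 87, 88, 81, 74, 68, 65, 60, 62, 63, 62, 64, 62]
```

```bash
python3 -m handwheel '[[[0,0,0.003],0,0],[[0.003,0,0],0,0],[[0,0,0],0,0]]'; python3 -m handwheel '[[[0.003,0,0],0,0],[[0,0,0],0,0]]';python3 -c "
from h import *
pin()
S=optics.get_image('scene');g=S['pixels'].max(2);print([proj(S,tow([x,0,.093])).round(1) for x in (-.032,-.028,-.02,.034)])
for v in range(200,214,2): print(v,g[v,256:304:2].tolist())"
```

```text
t: 26.28
tool_pos: [0.5282, -0.0056, 0.0603]
ee_rot: [3.039, -0.033, 1.21]
ft_force: [0.3, 1.1, -0.4]
gripper_width: -0.0
t: 26.52
tool_pos: [0.5294, -0.0027, 0.0603]
ee_rot: [3.039, -0.034, 1.209]
ft_force: [-0.0, 1.5, 2.1]
gripper_width: -0.0002
t 26.52 tcp [ 0.5294 -0.0027  0.0603] clamp mm [42.   5.6 60.3] yaw 69.3 w -0.0002 F clamp [-1.4 -0.6  2.1]
rot [ 3.039 -0.034  1.209] tip c mm [ 14.3   1.4 102. ] headface [ 58.3   1.5 100.5]
[array([295.4, 204.3]), array([293.8, 204.5]), array([290.6, 204.9]), array([268.8, 207.6])]
200 [98, 100, 51, 57, 89, 78, 60, 47, 137, 142, 130, 134, 201, 207, 210, 139, 83, 89, 91, 91, 91, 91, 91, 92]
202 [101, 92, 44, 45, 48, 50, 51, 52, 179, 47, 91, 145, 210, 201, 205, 216, 67, 90, 89, 91, 91, 92, 92, 92]
204 [58, 60, 61, 76, 49, 51, 64, 106, 197, 180, 63, 111, 207, 202, 206, 196, 140, 164, 126, 90, 90, 92, 93, 94]
206 [62, 62, 62, 113, 49, 50, 58, 105, 205, 220, 209, 180, 143, 135, 177, 123, 242, 230, 201, 89, 93, 91, 92, 92]
208 [63, 62, 62, 113, 45, 47, 43, 135, 134, 217, 178, 166, 103, 157, 105, 96, 123, 66, 85, 91, 91, 91, 91, 92]
210 [80, 59, 61, 84, 61, 79, 121, 183, 119, 180, 92, 95, 108, 176, 147, 101, 121, 76, 92, 91, 90, 90, 90, 91]
212 [92, 94, 58, 62, 62, 61, 95, 85, 141, 102, 99, 93, 110, 112, 111, 101, 81, 88, 93, 93, 92, 93, 93, 95]
```

```bash
python3 -m handwheel '[[[0.004,0,-0.001],0,0],[[0,0,0],0,0]]'; python3 -m handwheel '[[[0.004,0,0],0,0],[[0,0,0],0,0]]';python3 -c "
from h import *
pin()
S=optics.get_image('scene');g=S['pixels'].max(2)
for v in range(200,214,2): print(v,g[v,256:304:2].tolist())"
```

```text
t: 26.82
tool_pos: [0.5306, 0.0014, 0.0611]
ee_rot: [3.04, -0.033, 1.21]
ft_force: [0.4, 0.1, -0.6]
gripper_width: -0.0001
t: 27.08
tool_pos: [0.532, 0.0053, 0.061]
ee_rot: [3.04, -0.033, 1.21]
ft_force: [0.6, -0.3, 0.9]
gripper_width: -0.0001
t 27.07 tcp [0.532  0.0053 0.061 ] clamp mm [33.5  5.2 61. ] yaw 69.3 w -0.0001 F clamp [0.  0.7 0.9]
rot [ 3.04  -0.033  1.21 ] tip c mm [  5.9   1.  102.8] headface [ 49.8   1.1 101.3]
200 [97, 97, 94, 102, 42, 49, 69, 62, 43, 55, 104, 128, 202, 207, 211, 138, 83, 87, 90, 89, 91, 91, 91, 91]
202 [101, 90, 91, 84, 46, 44, 48, 46, 78, 89, 50, 135, 211, 201, 205, 215, 66, 87, 85, 89, 91, 91, 92, 91]
204 [57, 59, 60, 61, 77, 65, 49, 49, 79, 105, 67, 114, 208, 202, 207, 197, 149, 179, 182, 119, 89, 91, 92, 93]
206 [61, 61, 62, 61, 73, 69, 48, 48, 80, 109, 165, 182, 142, 134, 177, 123, 236, 164, 195, 124, 91, 90, 92, 91]
208 [78, 59, 61, 62, 64, 101, 58, 61, 90, 105, 143, 182, 102, 157, 105, 95, 114, 49, 81, 90, 90, 90, 90, 91]
210 [95, 94, 79, 58, 59, 64, 112, 129, 118, 99, 171, 73, 107, 176, 145, 101, 121, 74, 92, 90, 89, 89, 90, 91]
212 [90, 91, 91, 94, 60, 61, 79, 105, 96, 105, 103, 84, 109, 111, 111, 101, 80, 87, 92, 92, 92, 92, 94, 94]
```

```bash
python3 -m handwheel '[[[0.003,0,0],0,0],[[0,0,0],0,0]]';python3 -c "
from h import *
pin()
S=optics.get_image('scene');g=S['pixels'].max(2)
for v in range(202,210,2): print(v,g[v,264:304:2].tolist())"; python3 -m handwheel '[[[0.003,0,0],0,0],[[0,0,0],0,0]]';python3 -c "
from h import *
pin()
S=optics.get_image('scene');T=optics.get_image('top');g=S['pixels'].max(2)
for v in range(202,210,2): print(v,g[v,264:304:2].tolist())
A=cv2.resize(S['pixels'][160:235,235:320],None,fx=6,fy=6,interpolation=2);B=cv2.resize(T['pixels'][180:230,250:310],None,fx=4.5,fy=4.5,interpolation=2)
cv2.imwrite('pics/k.png',np.hstack([A,np.vstack([B,np.zeros((225,270,3),np.uint8)])]))"
```

```text
t: 27.38
tool_pos: [0.5329, 0.008, 0.0611]
ee_rot: [3.041, -0.033, 1.209]
ft_force: [-0.6, 1.2, 1.3]
gripper_width: -0.0001
t 27.38 tcp [0.5329 0.008  0.0611] clamp mm [30.7  5.1 61.1] yaw 69.3 w -0.0001 F clamp [-0.9 -0.9  1.3]
rot [ 3.041 -0.033  1.209] tip c mm [  3.1   1.  102.8] headface [ 47.1   1.  101.4]
202 [82, 42, 46, 49, 48, 83, 198, 119, 210, 201, 204, 216, 65, 86, 82, 87, 91, 91, 92, 91]
204 [60, 116, 46, 50, 49, 132, 168, 103, 207, 202, 206, 197, 151, 182, 197, 174, 86, 90, 93, 93]
206 [59, 115, 43, 50, 45, 132, 206, 182, 143, 134, 178, 124, 236, 162, 191, 137, 87, 91, 92, 90]
208 [60, 95, 55, 60, 85, 113, 121, 184, 102, 156, 105, 95, 105, 48, 68, 88, 91, 90, 91, 91]
t: 27.68
tool_pos: [0.534, 0.0106, 0.0612]
ee_rot: [3.041, -0.033, 1.209]
ft_force: [-0.7, -0.2, 0.5]
gripper_width: 0.0004
t 27.68 tcp [0.534  0.0106 0.0612] clamp mm [27.9  5.2 61.2] yaw 69.3 w 0.0004 F clamp [ 0.5 -0.5  0.5]
rot [ 3.041 -0.033  1.209] tip c mm [  0.2   1.  102.9] headface [ 44.2   1.  101.5]
202 [83, 57, 50, 50, 49, 62, 76, 155, 211, 201, 205, 215, 65, 86, 79, 82, 89, 91, 91, 91]
204 [61, 63, 92, 49, 49, 61, 103, 156, 207, 202, 206, 197, 157, 181, 224, 209, 95, 91, 92, 92]
206 [63, 63, 112, 48, 48, 56, 117, 169, 142, 135, 177, 124, 232, 205, 184, 149, 90, 91, 91, 91]
208 [61, 61, 107, 61, 87, 94, 99, 138, 103, 156, 105, 95, 102, 47, 69, 88, 90, 91, 91, 91]
```

```bash
python3 -m handwheel '[[[0.002,0,0],0,0],[[0,0,0],0,0]]';python3 -c "
from h import *
S=optics.get_image('scene');g=S['pixels'].max(2)
for v in range(203,208): print(v,g[v,284:302].tolist())"; python3 -m handwheel '[[[0.002,0,0],0,0],[[0,0,0],0,0]]';python3 -c "
from h import *
pin()
S=optics.get_image('scene');g=S['pixels'].max(2)
for v in range(203,208): print(v,g[v,284:302].tolist())"
```

```text
t: 28.02
tool_pos: [0.5346, 0.0122, 0.0613]
ee_rot: [3.041, -0.032, 1.208]
ft_force: [0.8, 0.3, 0.4]
gripper_width: 0.0002
203 [205, 210, 209, 168, 47, 66, 100, 127, 156, 101, 154, 125, 106, 85, 89, 91, 90, 91]
204 [205, 207, 197, 144, 158, 167, 181, 201, 224, 196, 232, 204, 158, 82, 90, 92, 93, 93]
205 [209, 206, 170, 117, 243, 237, 231, 227, 226, 229, 230, 211, 155, 85, 92, 94, 94, 93]
206 [177, 164, 123, 105, 231, 217, 205, 191, 183, 174, 157, 127, 100, 89, 89, 91, 92, 93]
207 [123, 107, 98, 91, 152, 136, 124, 116, 109, 111, 88, 68, 86, 89, 91, 90, 91, 91]
t: 28.32
tool_pos: [0.5352, 0.0139, 0.0614]
ee_rot: [3.041, -0.032, 1.208]
ft_force: [0.3, 0.1, -0.1]
gripper_width: 0.0001
t 28.32 tcp [0.5352 0.0139 0.0614] clamp mm [24.3  5.1 61.4] yaw 69.2 w 0.0001 F clamp [-0.2  0.2 -0.1]
rot [ 3.041 -0.032  1.208] tip c mm [ -3.4   1.  103.1] headface [ 40.6   1.  101.6]
203 [205, 209, 210, 168, 47, 75, 99, 127, 156, 100, 155, 124, 107, 83, 89, 89, 90, 92]
204 [206, 207, 197, 145, 159, 172, 181, 201, 224, 195, 234, 207, 184, 80, 89, 92, 92, 93]
205 [210, 205, 169, 117, 243, 236, 231, 227, 226, 230, 232, 214, 191, 82, 91, 94, 94, 94]
206 [177, 165, 123, 111, 230, 216, 204, 190, 183, 174, 166, 128, 116, 85, 90, 90, 92, 92]
207 [122, 108, 98, 101, 151, 135, 124, 114, 109, 111, 102, 66, 86, 89, 90, 91, 91, 90]
```

```bash
python3 -c "
from h import *
S=optics.get_image('scene');T=optics.get_image('top')
A=cv2.resize(S['pixels'][145:230,235:320],None,fx=6,fy=6,interpolation=2);B=cv2.resize(T['pixels'][180:230,250:310],None,fx=4.5,fy=4.5,interpolation=2)
cv2.imwrite('pics/l.png',np.hstack([A,np.vstack([B,np.zeros((285,270,3),np.uint8)])]))"
```

```text
(no output)
```

View pics/l.png

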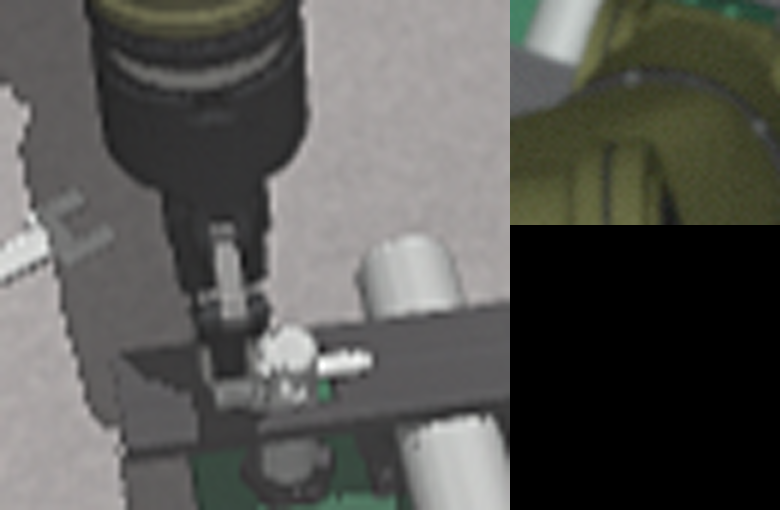

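Picture 12, the last: the shank tip shows beyond the stud at about scene (296,205), and the head is up against the stud. The closed fingers are over the head, with loop specks at (270,194.5) and (277.5,194). From here I rely on numbers only.

```bash
python3 -c "
from h import *
S=optics.get_image('scene')
for th in (1.6,1.41,1.2,1.0,.8,.5,0):
  a=th+.153
  print(th,[proj(S,tow([.020-r*np.cos(a),y,.093+r*np.sin(a)])).round(1).tolist() for r,y in((.046,-.0225),(.046,0),(.046,.0225),(.02,-.02),(.02,.02))])
g=S['pixels'].max(2)
for v in range(176,214): print(v,g[v,264:284].tolist())"
```

```text
1.6 [[269.4, 188.4], [270.7, 195.6], [272.0, 203.0], [271.7, 195.7], [274.1, 208.6]]
1.41 [[273.0, 187.7], [274.3, 195.0], [275.8, 202.4], [273.2, 195.5], [275.6, 208.4]]
1.2 [[276.9, 187.6], [278.4, 194.8], [279.8, 202.2], [274.9, 195.4], [277.4, 208.3]]
1.0 [[280.5, 187.9], [282.0, 195.1], [283.5, 202.5], [276.4, 195.5], [279.0, 208.4]]
0.8 [[283.8, 188.7], [285.3, 195.9], [286.9, 203.2], [277.9, 195.9], [280.4, 208.7]]
0.5 [[287.8, 190.8], [289.4, 197.9], [291.0, 205.2], [279.6, 196.7], [282.2, 209.5]]
0 [[291.3, 195.8], [292.9, 202.9], [294.5, 210.1], [281.2, 198.8], [283.8, 211.6]]
176 [51, 52, 51, 51, 51, 53, 52, 52, 52, 53, 53, 53, 51, 48, 50, 114, 181, 172, 169, 165]
177 [48, 51, 52, 52, 51, 53, 54, 53, 52, 53, 53, 52, 50, 50, 49, 93, 179, 172, 170, 167]
178 [48, 50, 48, 55, 52, 52, 52, 52, 52, 54, 52, 50, 51, 54, 46, 65, 181, 169, 168, 167]
179 [52, 53, 45, 54, 53, 52, 52, 53, 53, 52, 54, 55, 50, 53, 46, 67, 185, 167, 164, 166]
180 [53, 54, 48, 51, 55, 54, 51, 51, 51, 52, 56, 58, 53, 49, 44, 61, 166, 168, 164, 165]
181 [50, 50, 47, 55, 56, 55, 46, 46, 44, 45, 56, 61, 55, 48,
[... 2303 characters left out ...]
 50, 46, 47, 84, 125, 179, 206, 137, 169, 135, 183]
207 [63, 63, 62, 60, 71, 114, 67, 39, 41, 43, 48, 57, 86, 98, 125, 170, 92, 118, 117, 115]
208 [61, 62, 62, 60, 64, 96, 88, 72, 88, 88, 94, 99, 107, 98, 102, 82, 101, 117, 157, 121]
209 [58, 60, 60, 61, 60, 69, 98, 113, 120, 122, 123, 129, 128, 105, 120, 96, 100, 126, 198, 148]
210 [76, 79, 78, 59, 61, 58, 78, 132, 119, 114, 114, 119, 123, 99, 131, 98, 107, 125, 176, 152]
211 [92, 94, 93, 58, 60, 59, 67, 126, 114, 108, 107, 107, 102, 104, 119, 84, 115, 122, 138, 141]
212 [90, 92, 92, 57, 61, 60, 63, 102, 98, 92, 86, 89, 85, 106, 105, 97, 110, 112, 112, 109]
213 [92, 92, 93, 77, 60, 61, 61, 73, 72, 60, 52, 57, 66, 77, 80, 85, 97, 96, 96, 91]
```

```bash
python3 -c "
from h import *
S=optics.get_image('scene')
for uv in ((270,207.5),(275.5,207.5)):
  for z in (.088,.092,.098,.104): print(uv,z,(toc(cast(S,uv,z))*1e3).round(1))
for n,P in dict(headrear=(.034,.01,.098),headrear_=(.034,.01,.088),headfront=(.012,.01,.098),hf_=(.012,.01,.088),rearm=(.034,-.01,.098)).items(): print(n,proj(S,tow(P)).round(1))
for u,v in ((296.3,205),(295.9,205)): print((toc(cast(S,(u,v),.093))*1e3).round(1))
"
```

```text
(270, 207.5) 0.088 [30.6 -3.8 88. ]
(270, 207.5) 0.092 [30.9 -0.7 92. ]
(270, 207.5) 0.098 [31.4  3.9 98. ]
(270, 207.5) 0.104 [ 31.9   8.5 104. ]
(275.5, 207.5) 0.088 [17.2 -1.6 88. ]
(275.5, 207.5) 0.092 [17.6  1.4 92. ]
(275.5, 207.5) 0.098 [18.2  6.  98. ]
(275.5, 207.5) 0.104 [ 18.9  10.6 104. ]
headrear [269.3 209.6]
headrear_ [269.4 212.1]
headfront [278.3 208.5]
hf_ [278.3 211. ]
rearm [268.2 203.2]
[-33.8   2.5  93. ]
[-32.8   2.3  93. ]
```

The fingers rest on top of the head, inside the loop. The pin's tip is at about x = -33 in clamp axes (home is -32), so the pin is home, and the loop has already tipped to about 1.2. Next I raise the tool and push the loop over the stud.

```bash
python3 -m handwheel '[[[0,0.001,-0.012],0,0],[[0,0.001,-0.011],0,0],[[0,0,0],0,0]]'; python3 -m handwheel '[[[0.01,0,0],0,0],[[0.01,0,0],0,0],[[0,0,0],0,0]]'; python3 -c "
from h import *
pin()
S=optics.get_image('scene');g=S['pixels'].max(2)
for v in range(184,214): print(v,g[v,266:302].tolist())"
```

```text
t: 28.95
tool_pos: [0.5349, 0.0131, 0.0865]
ee_rot: [3.04, -0.032, 1.207]
ft_force: [-1.0, 0.3, 0.0]
gripper_width: -0.0002
t: 29.32
tool_pos: [0.5418, 0.0328, 0.0869]
ee_rot: [3.041, -0.031, 1.207]
ft_force: [0.1, -0.7, -0.6]
gripper_width: -0.0003
t 29.32 tcp [0.5418 0.0328 0.0869] clamp mm [ 4.3  4.6 86.9] yaw 69.2 w -0.0003 F clamp [ 0.6  0.3 -0.6]
rot [ 3.041 -0.031  1.207] tip c mm [-23.4   0.5 128.6] headface [ 20.6   0.5 127.2]
184 [98, 99, 99, 97, 97, 98, 99, 75, 49, 46, 46, 57, 76, 113, 92, 154, 147, 149, 152, 108, 80, 103, 153, 166, 160, 163, 165, 165, 164, 161, 159, 163, 164, 162, 157, 170]
185 [98, 98, 99, 98, 98, 98, 99, 93, 81, 41, 56, 125, 106, 125, 74, 166, 158, 151, 147, 99, 63, 63, 109, 170, 165, 163, 164, 165, 166, 162, 160, 158, 166, 184, 172, 188]
186 [97, 98, 97, 98, 99, 99, 98, 102, 102, 53, 56, 122, 86, 66, 64, 145, 137, 137, 135, 88, 68, 72, 89, 149, 169, 160, 159, 160, 161, 161, 153, 169, 172, 199, 190, 193]
187 [100, 98, 96, 97, 98, 97, 97, 100, 101, 54, 42, 54, 69, 71, 80, 144, 136, 137, 140, 113, 72, 77, 74, 110, 169, 157, 154, 159, 160, 150, 148, 172, 1
[... 3588 characters left out ...]
108, 103, 92, 67, 69, 67, 92, 92, 90, 90, 91, 90, 90, 89, 89, 90, 90]
210 [92, 91, 90, 85, 77, 164, 137, 124, 118, 110, 108, 97, 104, 108, 120, 110, 106, 112, 112, 112, 107, 96, 66, 80, 80, 83, 92, 90, 90, 91, 89, 89, 89, 89, 89, 90]
211 [91, 91, 91, 89, 76, 114, 101, 102, 100, 91, 101, 107, 108, 125, 110, 104, 111, 112, 115, 112, 114, 101, 73, 85, 81, 79, 91, 89, 90, 90, 89, 90, 90, 90, 90, 90]
212 [91, 92, 92, 92, 92, 96, 83, 80, 76, 63, 71, 100, 100, 117, 90, 99, 99, 93, 88, 86, 106, 96, 84, 85, 89, 89, 92, 91, 92, 92, 92, 92, 93, 93, 93, 94]
213 [92, 94, 93, 92, 93, 91, 91, 92, 92, 74, 57, 68, 70, 78, 71, 72, 70, 63, 50, 58, 94, 92, 93, 93, 94, 95, 95, 94, 94, 94, 94, 88, 86, 86, 86, 81]
```

```bash
python3 -m handwheel '[[[0.01,0,0.001],0,0],[[0.01,0,0.001],0,0],[[0.01,0,0.001],0,0],[[0.006,0,0],0,0],[[0,0,0],0,0]]'; python3 -c "
from h import *
pin()
S=optics.get_image('scene');g=S['pixels'].max(2)
for v in range(184,216,2): print(v,g[v,266:306].tolist())"
```

```text
t: 30.0
tool_pos: [0.5561, 0.0697, 0.0847]
ee_rot: [3.041, -0.032, 1.208]
ft_force: [-0.2, -0.2, -0.6]
gripper_width: -0.0002
t 30.0 tcp [0.5561 0.0697 0.0847] clamp mm [-35.2   4.9  84.7] yaw 69.2 w -0.0002 F clamp [ 0.3 -0.1 -0.6]
rot [ 3.041 -0.032  1.208] tip c mm [-62.9   0.8 126.4] headface [-18.9   0.8 125. ]
184 [98, 100, 100, 97, 97, 98, 97, 100, 100, 97, 99, 101, 99, 97, 98, 99, 97, 97, 94, 96, 98, 96, 94, 95, 95, 83, 41, 47, 53, 102, 126, 117, 58, 111, 134, 121, 121, 96, 51, 52]
186 [99, 99, 99, 100, 99, 100, 98, 99, 97, 99, 97, 97, 97, 97, 99, 98, 96, 96, 96, 96, 96, 97, 96, 96, 98, 97, 47, 47, 46, 47, 72, 76, 73, 98, 149, 148, 151, 132, 74, 70]
188 [100, 98, 97, 98, 97, 97, 98, 98, 100, 100, 98, 96, 97, 97, 97, 95, 95, 96, 97, 98, 96, 94, 93, 94, 96, 96, 52, 43, 46, 50, 56, 61, 59, 69, 90, 83, 80, 79, 52, 43]
190 [94, 99, 102, 100, 99, 101, 99, 96, 98, 96, 95, 95, 97, 98, 96, 95, 97, 96, 96, 98, 96, 97, 97, 97, 98, 99, 74, 54, 44, 46, 47, 46, 46, 49, 51, 48, 47, 42, 38, 74]
192 [94, 98, 99, 99, 97, 95, 96, 97, 99, 99, 97, 95, 96, 97, 96, 94, 94, 94, 95, 98, 95, 95, 97, 9
[... 1343 characters left out ...]
 [94, 92, 89, 99, 193, 213, 207, 206, 206, 208, 210, 217, 222, 98, 102, 118, 155, 116, 101, 180, 177, 239, 101, 58, 51, 57, 56, 55, 56, 59, 60, 61, 61, 61, 59, 62, 94, 91, 90, 91]
210 [93, 92, 90, 86, 91, 191, 184, 190, 174, 151, 184, 119, 103, 79, 99, 135, 205, 185, 187, 151, 101, 88, 64, 70, 59, 66, 60, 61, 62, 61, 61, 60, 61, 60, 59, 62, 95, 91, 90, 90]
212 [92, 92, 93, 91, 78, 101, 107, 121, 90, 102, 151, 191, 165, 168, 213, 162, 137, 89, 109, 82, 92, 93, 77, 86, 88, 78, 59, 61, 61, 62, 61, 61, 62, 62, 60, 63, 98, 95, 90, 90]
214 [94, 93, 92, 93, 92, 92, 91, 90, 91, 89, 84, 65, 67, 46, 48, 52, 56, 79, 79, 80, 81, 96, 96, 94, 92, 88, 58, 60, 61, 60, 60, 60, 60, 59, 59, 55, 54, 58, 56, 53]
```

```bash
python3 -m handwheel '[[[-0.007,0,0],0,0],[[0,-0.001,0.01],0,0],[[0,0,0.006],0,0],[[0,0,0],0,0]]'; python3 -m handwheel '[[[0,0,0.003],0,0],[[0,0,0],0,0]]';  python3 -m handwheel '[[[0,0,0.002],0,0],[[0,0,0],0,0]]'; python3 -c "
from h import *
pin()"
```

```text
t: 30.55
tool_pos: [0.5543, 0.062, 0.0676]
ee_rot: [3.04, -0.033, 1.207]
ft_force: [0.0, 0.9, 1.3]
gripper_width: 0.0001
t: 30.8
tool_pos: [0.5547, 0.062, 0.0644]
ee_rot: [3.04, -0.033, 1.206]
ft_force: [0.1, 1.0, 0.9]
gripper_width: -0.0003
t: 31.05
tool_pos: [0.5556, 0.0622, 0.0636]
ee_rot: [3.039, -0.034, 1.207]
ft_force: [-0.3, -0.4, 4.6]
gripper_width: -0.0
t 31.05 tcp [0.5556 0.0622 0.0636] clamp mm [-28.    7.2  63.6] yaw 69.1 w -0.0 F clamp [ 0.5 -0.1  4.6]
rot [ 3.039 -0.034  1.207] tip c mm [-55.6   3.  105.4] headface [-11.7   2.9 103.9]
```

```bash
python3 -m handwheel '[[[0,0,0.003],0,0],[[0,0,0],0,0]]';  python3 -m handwheel '[[[0,0,-0.02],0,0],[[0,0,-0.04],0,0],[[0.03,0,-0.04],0,0],[[0.05,0,-0.03],0,0],[[0.05,0,0],0,0],[[0.05,0,0],0,0],[[0,0,0],0,0]]'; python3 -c "
from h import *
pin()
S=optics.get_image('scene');g=S['pixels'].max(2)
for v in range(194,216): print(v,g[v,264:304].tolist())
for th in (0,.15,.3): 
  a=th+.153; print(th,[proj(S,tow([.020-r*np.cos(a),y,.093+r*np.sin(a)])).round(1).tolist() for r,y in((.046,0),(.0482,0),(.03,.0225),(.03,-.0225))])"
```

```text
t: 31.3
tool_pos: [0.5573, 0.0619, 0.0633]
ee_rot: [3.035, -0.036, 1.206]
ft_force: [-2.1, 0.1, 8.4]
gripper_width: 0.0
t: 32.17
tool_pos: [0.6072, 0.2322, 0.2022]
ee_rot: [3.037, -0.033, 1.201]
ft_force: [-0.3, -0.7, -0.1]
gripper_width: 0.0001
t 32.17 tcp [0.6072 0.2322 0.2022] clamp mm [-205.2   -4.9  202.2] yaw 68.8 w 0.0001 F clamp [ 0.7 -0.1 -0.1]
rot [ 3.037 -0.033  1.201] tip c mm [-232.9   -8.9  244. ] headface [-188.9   -9.3  242.5]
194 [163, 166, 171, 167, 164, 164, 169, 167, 165, 165, 165, 164, 163, 163, 166, 168, 166, 163, 165, 163, 167, 163, 160, 163, 160, 162, 164, 163, 163, 164, 163, 98, 118, 139, 158, 169, 174, 189, 190, 191]
195 [164, 168, 172, 170, 167, 164, 166, 167, 164, 162, 164, 166, 166, 164, 167, 168, 166, 165, 166, 163, 165, 162, 160, 161, 161, 163, 163, 163, 161, 163, 164, 112, 110, 134, 154, 167, 174, 188, 194, 196]
196 [164, 167, 167, 167, 167, 164, 163, 168, 167, 161, 161, 162, 161, 162, 165, 167, 163, 166, 162, 157, 159, 161, 161, 161, 162, 164, 161, 161, 162, 164, 166, 122, 101, 131, 153, 171, 178, 190, 185, 172]
197 [163, 165, 162, 163, 167, 167, 161,
[... 3002 characters left out ...]
 94, 94, 95, 94, 94, 93, 92, 92, 91, 91, 86, 75, 141, 165, 176, 208, 208, 194, 161, 138, 95, 53, 49, 45, 74, 76, 96, 96, 95, 94, 96, 95, 91, 87, 86, 86, 81, 80, 80]
214 [94, 94, 94, 94, 94, 93, 93, 94, 92, 93, 92, 92, 83, 64, 66, 69, 92, 62, 52, 64, 50, 73, 76, 79, 81, 98, 93, 88, 88, 88, 82, 80, 79, 76, 70, 71, 70, 62, 60, 59]
215 [93, 94, 94, 94, 93, 94, 93, 94, 93, 93, 93, 94, 95, 95, 95, 93, 91, 75, 75, 91, 72, 90, 87, 86, 83, 82, 76, 71, 71, 71, 63, 61, 62, 63, 64, 62, 62, 70, 70, 71]
0 [[292.9, 202.9], [293.7, 202.7], [288.0, 211.5], [285.0, 197.2]]
0.15 [[292.3, 201.2], [293.1, 200.9], [287.6, 210.5], [284.6, 196.1]]
0.3 [[291.3, 199.7], [292.1, 199.3], [286.9, 209.5], [283.9, 195.1]]
```

```bash
python3 -c "
from h import *
S=optics.get_image('scene');g=S['pixels'].max(2);q=lambda x,y,z:proj(S,tow([x,y,z])).round(1).tolist()
for y in (0,.115): print(y,'stud',q(0,y,.1095),'tip',q(-.032,y,.093),'bar',q(-.025,y,.1),'headrear',q(.034,y,.093))
for v in range(236,252): print(v,g[v,272:312].tolist())"
```

```text
0 stud [282.6, 201.7] tip [295.4, 204.3] bar [292.7, 202.9] headrear [268.8, 207.6]
0.115 stud [290.7, 241.4] tip [304.3, 243.5] bar [301.5, 242.2] headrear [275.8, 247.3]
236 [116, 117, 118, 117, 119, 117, 116, 116, 117, 115, 115, 117, 115, 111, 108, 104, 102, 122, 158, 178, 197, 208, 183, 174, 150, 125, 99, 95, 103, 102, 77, 83, 84, 85, 92, 91, 83, 81, 82, 83]
237 [116, 116, 117, 118, 118, 117, 116, 115, 116, 117, 116, 112, 109, 125, 149, 191, 201, 210, 204, 200, 216, 195, 172, 199, 205, 194, 183, 175, 85, 85, 91, 93, 93, 91, 90, 89, 88, 89, 90, 90]
238 [118, 118, 117, 119, 120, 120, 119, 119, 118, 116, 106, 95, 161, 214, 200, 221, 210, 218, 207, 180, 170, 128, 74, 98, 157, 173, 200, 226, 171, 95, 83, 89, 91, 91, 91, 91, 89, 91, 90, 90]
239 [121, 121, 117, 115, 113, 112, 108, 108, 102, 98, 98, 177, 224, 201, 148, 139, 161, 179, 202, 207, 208, 202, 163, 87, 31, 49, 98, 160, 218, 178, 103, 84, 88, 89, 89, 90, 89, 90, 89, 89]
240 [110, 104, 102, 100, 96, 96, 91, 91, 88, 94, 186, 219, 181, 75, 67, 137, 208, 206, 199, 204, 205, 211, 215, 180, 80, 62, 44, 59, 152, 208, 182, 75, 86, 89, 9
[... 1392 characters left out ...]
205, 205, 206, 210, 210, 217, 227, 77, 99, 105, 127, 138, 111, 111, 131, 106, 101, 96, 87, 86, 209, 240, 106, 82, 88, 89, 90, 90, 90, 90, 90, 90]
249 [93, 93, 92, 88, 91, 153, 223, 214, 220, 217, 206, 190, 179, 174, 175, 64, 102, 106, 133, 185, 117, 138, 154, 102, 90, 57, 100, 206, 237, 149, 62, 87, 89, 90, 90, 89, 89, 89, 90, 90]
250 [91, 91, 91, 89, 86, 108, 188, 170, 181, 181, 169, 190, 174, 106, 110, 81, 104, 113, 133, 177, 123, 174, 142, 90, 62, 97, 210, 241, 141, 62, 86, 89, 89, 89, 90, 88, 88, 89, 89, 89]
251 [91, 91, 91, 91, 86, 69, 122, 101, 124, 101, 109, 177, 220, 83, 90, 92, 97, 103, 126, 121, 104, 171, 156, 181, 198, 207, 239, 150, 37, 87, 88, 90, 90, 90, 90, 90, 90, 90, 91, 90]
```

```bash
python3 -c "
from plant import bot
print(bot.job_done())"
```

```text
the job is handed in; nothing more can be done
None
```

I did the whole sequence and handed the job in at about t = 32 s. The strap is down, the middle-sized pin is through the cross hole from the free-end side, and its loop is swung over the stud and pressed shut. No verdict is reported.

**Last checks (camera and force):**
- **Strap:** it looked flat on the bar in a picture taken before the pin went in. I did not measure its angle.
- **Pin:** its tip edge was 0.8 px from the position predicted for home. The already pinned clamp shows about 0.9 px with the same model, so the pin appears home with its head against the stud.
- **Loop:** its far bar sits where the pinned clamp's bar does, about 11 px from the stud centre. The final press met firm contact at about 8 N.
- **Gripper:** it was about 0.2 m clear when I handed in, with no contact force.
- **Other things:** I did not measure the other objects again at the end. I saw no sign that any was moved.

**What went wrong or disagreed:**
- **Tool height:** the real fingertips sit about 37 mm higher than the reported TCP. My first pushes rode over the strap's end because of this, and I corrected for it afterwards.
- **Tool tilt:** vertical moves tilted the tool by up to about 7°.
- **Grip width:** it read about 7.6 mm on the 10 mm shank.
- **Pushing the pin home:** for the last millimetres the closed fingers rode on top of the head rather than staying behind it. The pin still reached its place.

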